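# Overcap the grease tubs and send them round the outfeed lane

## Task

Put a snap lid from the tray on every foil-sealed tub on the worktop, pressing it straight down until it snaps over the bead and sits flush all round, then no harder. Then slide each lidded tub along the worktop, not lifted over the bars, in at the flared mouth and round the bend of the guide lane (never without its lid), until all stand closed up in a row against the stop at its end. Spare lids may lie anywhere; do not shove the label roll or the mug.

Things in the scene. Friction and masses are not known exactly. Their poses are not given: they have to be found in the camera images.
- lane: fixed outfeed lane: two 12 mm steel bars, 74 mm free between them, tops 28 mm high, bracket posts outside them 36 mm high; its floor is the worktop. Origin: centre of its quarter-circle bend, at worktop height. Centre line in its own axes: along +x at y = -0.085 from x = -0.095 to 0, round the arc (radius 0.085) to x = 0.085, y = 0, then along +y to the stop at y = 0.28
- lane_mouth (a point): point on the lane's centre line, at worktop height: in the mouth, 5 mm inside the bars' ends. The mouth is open toward the lane's -x and flares from 74 to 118 mm over its outer 40 mm
- bend_start (a point): point on the lane's centre line, at worktop height: where the bend begins
- bend_middle (a point): point on the lane's centre line, at worktop height: half way round the bend
- bend_end (a point): point on the lane's centre line, at worktop height: where the bend ends and the run-out begins
- lane_stop (a point): point on the lane's centre line, at worktop height: at the face of the 44 mm high stop plate. The first tub touches it with its centre 29 mm short of it; each further tub stands 76 mm (lid against lid) behind the one ahead
- tub1: round white grease tub, 58 mm across, 56 mm high, 0.16 kg, closed by a flat foil membrane, standing free on the worktop, where it slides easily (but tips if borne down on while drawn along); a rounded bead 64 mm across (at 48 mm height) runs all round under its top edge. Origin: centre of its underside; z up. None if it is not there today. All tubs are alike
- tub2: like tub1; None if it is not there today
- tub3: like tub1; None if it is not there today
- tub4: like tub1; None if it is not there today
- lid1: grey snap lid: round plate 76 mm across, 4.5 mm thick, with a ribbed round grip boss (24 mm across, 22.5 mm tall) in the middle and four springy tabs hanging 20 mm below the plate, on which it stands in the tray. Origin: centre of the plate's underside; z out through the boss. Fits any tub, any way round. All lids are alike; lid2 tells how one goes on
- lid2: like lid1. Put on a tub, a lid first stands about 10 mm proud on its tabs; a straight push down of 10 to 15 N takes the tabs over the bead, then the resistance drops and the plate comes down on the tub's rim. Seated, its origin is 56 mm above the tub's and the boss top 83 mm above the worktop; it then holds well enough to draw the tub along by the boss
- lid3: like lid1
- lid4: like lid1
- lid_tray: fixed shallow steel tray, 172 x 172 mm, walls 3 mm thick and 24 mm high, floor 3 mm above the worktop; the lids start in it, two by two. Origin: centre of its underside
- label_roll: bystander: roll of labels, 101 mm across, 52 mm high. Origin: centre of its underside
- mug: bystander: mug, 78 x 114 mm with its handle, 93 mm high. Origin: centre of its underside

How it is judged:
By the outcome, as a careful person would: the job done as asked, in the order asked, and still so for the second after the job is handed in, with the robot touching nothing.
Of tub1, tub2, tub3, tub4 only 3 to 4 are there at a start; the rules pass over those that are not, and their reading is None.
At some moment in a run one of tub1, tub2, tub3, tub4 may be knocked a few centimetres aside while the robot is not near it.
Once in a run the grip may slacken for a moment while it holds something.
It also fails if it takes over 210 s, if anything falls off the work surface, if the arm or the gripper's body presses on something with over 40 N, if the wrist force passes 120 N, or if a joint passes its speed limit or range.

## Robot

A 6-joint arm with a two-finger parallel gripper is mounted at the origin on a cart in front of the work surface, level with it; the furniture and walls round the work are solid. World frame = base frame: x ahead of the robot, y to its left, z up, the work surface at z = 0. Lengths are in m, angles in rad, forces in N, time in s.
With the tool pointing down it reaches from about 0.275 to 0.825 m from the base axis. Payload 4.9 kg.
Tool frame: the origin (TCP) lies midway between the tips of the shut fingers; the grasp point (between the pads) lies 19 mm behind it; z points along the fingers, y is the line along which they close (so a half turn about z gives the same grasp; the last joint's range is limited). The gripper opens to 85 mm and grips with 20 to 120 N. Pads are 22 mm wide; open, the fingers measure 114 mm over their backs; the gripper's body (76 mm by 85 mm) begins 54 mm behind the grasp point. The pads swing forward as they close: fully open they stand 13 mm farther back than shut.
Start: joints at [-1.484, 0.326, -0.193, 1.052, 0, 1.437], TCP at [0.12, -0.537, 0.197] pointing down, gripper open.
Joint ranges: [-2.65, 2.65], [-0.97, 1.79], [-1.3, 1.35], [-1.93, 2.1], [-1.47, 1.37], [-3.14, 3.14]. Speed limits (rad/s): [2.57, 2.57, 3.14, 3.14, 3.14, 3.14].

## Interface

Orientations are given as a unit quaternion [x, y, z, w].
In Python, from rig import robot gives the robot as it stands. The module is installed in compiled form; this text tells all that it offers.
- The arm moves only by the tool arm_command, never from a script. Its argument "deltas" is one flat list of numbers, 7 for each row, row after row: the opening, from 0 (shut) to 1 (fully open), then the shift along the tool's x, y, z in m, then the turn, a rotation vector about the tool's x, y, z in degrees. In form: [hand, x, y, z, wx, wy, wz, hand, x, y, z, wx, wy, wz, ...]. A call has 1 to 5 rows; each row is the pose to reach, as a shift and turn from the pose commanded when the call began, along the tool's axes at that moment; what a row does not reach only later rows make up. A row lasts 1/10 s, in which the tool goes at most 50 mm and 8.59 degrees, less where a joint would pass 70% of its speed; a pose out of reach is approached as far as the arm can. A call with a gripper value outside its range is refused whole. The fingers move at their own pace and stop on an object; the grip force is fixed at half the most. Time passes only in rows, so rows that repeat a pose let the fingers close. It gives the time, the measured TCP pose, the force, the opening and the grip force at its end, in the units of the state.
- robot.read_state(): the state, without advancing time (a new reading comes with each control period).
- robot.read_camera(name): name is "side" or "top"; returns a dict with "frame" (384x512x3 uint8, red, green, blue), "K" (3x3 intrinsics, pixels), "dist" ([k1, k2, p1, p2, k3] as OpenCV has them; the pictures are not rectified), "rvec" (rotation vector, rad) and "tvec" (3), from world to camera coordinates, as OpenCV has them. Camera axes: x right, y down, z forward; pixel columns grow to the right and rows downward; lengths in m; the calibration is good to about 2 mm. A picture is of the moment at which its call begins. There is no depth.
- robot.sign_off(): hands the job in; it is judged then, once.
The state is a dict: "t": time; "qpos": joint angles; "joint_velocities": joint speeds; "effort": joint torques, N m; "eef_pos": TCP position; "eef_rot": TCP orientation; "force": force on the tool from outside, world axes, zero at the start; "moment": the same for the moment, N m; "width": finger opening in m; "grip_force": force on a finger pad.
Only numpy, scipy, OpenCV 4.12 (cv2) and the standard library are available. Lean on these libraries where they do the work, as an engineer would, in place of code of your own. Each camera call takes 0.05 s, during which the arm holds its last target. There are 200 camera calls.

## Working session

There is one attempt and no reset: what is moved stays moved. The work goes in short steps, Python scripts to look and compute and a tool call to move; the robot and the scene stay as the last step left them, time stands still between calls to the robot, and variables do not carry over. Pictures are saved under pics/ and viewed, at most 14 in all, crops included, and the job is handed in when it is done.

Besides the shell and the picture viewer there is one more tool, called after "Request:" as name(argument=value, ...), one argument or row to a line, values as JSON. arm_command: Moves the arm, as the interface text tells. Its arguments: {"type":"object","properties":{"deltas":{"type":"array","items":{"type":"number"}}},"required":["deltas"]}

```bash
mkdir -p pics
python3 - <<'E'
from rig import robot
import cv2
s=robot.read_state(); print({k:(s[k]) for k in s})
for n in("top","side"):
    c=robot.read_camera(n); cv2.imwrite(f"pics/{n}0.png",cv2.resize(c["frame"][:,:,::-1],(800,600)))
    print(n,c["K"],c["dist"],c["rvec"],c["tvec"])
E
```

```text
{'t': 0.0, 'qpos': array([-1.48421404e+00,  3.26908095e-01, -1.93600866e-01,  1.05199885e+00,
       -1.94210283e-05,  1.43657334e+00]), 'joint_velocities': array([ 0.00087759,  0.00021439, -0.00059753,  0.00075283, -0.00030353,
       -0.00180994]), 'effort': array([-4.59438797e-04, -4.43392611e+01,  2.62445962e+01,  1.53219985e-02,
       -1.18494258e-04, -1.10486702e-06]), 'eef_pos': array([ 0.12039447, -0.53599871,  0.19661493]), 'eef_rot': array([ 9.93911452e-01,  1.10178463e-01,  1.06743440e-05, -8.55728666e-04]), 'force': array([ 0.73452125, -0.00643309,  0.41770879]), 'moment': array([ 0.00617444, -0.01660631, -0.01551169]), 'grip_force': 0.0, 'width': 0.08519761441071054}
top [[406.2348442    0.         257.71407892]
 [  0.         406.2348442  199.71221927]
 [  0.           0.           1.        ]] [-0.02296982  0.          0.          0.          0.        ] [ 2.1616651  -2.1186896   0.16415077] [-0.00165289  0.60830584  1.32056085]
side [[452.34422108   0.         253.59949559]
 [  0.         452.34422108 187.41461191]
 [  0.           0.           1.        ]] [0.01133206 0.         0.         0.         0.        ] [ 0.09596025  2.76477212 -1.4646654 ] [ 0.59666431 -0.01439977  1.70120283]
```

View pics/top0.png

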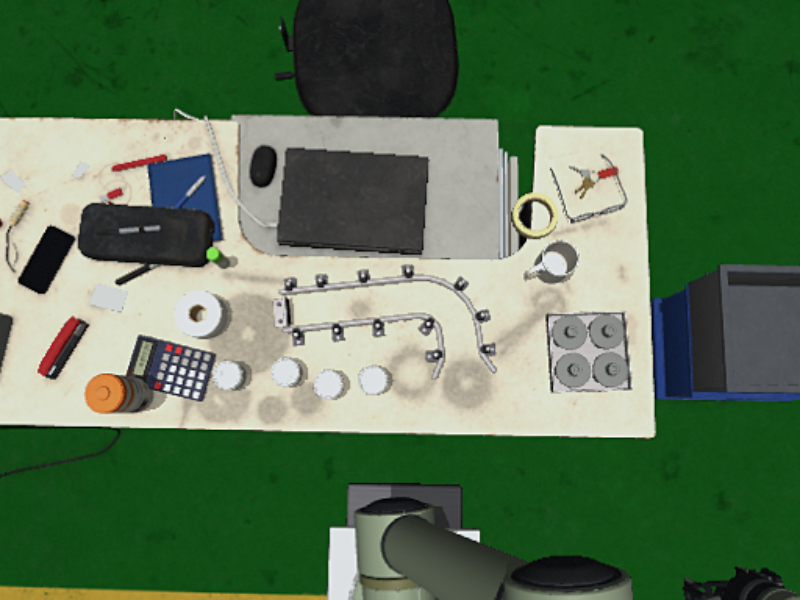

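View pics/side0.png

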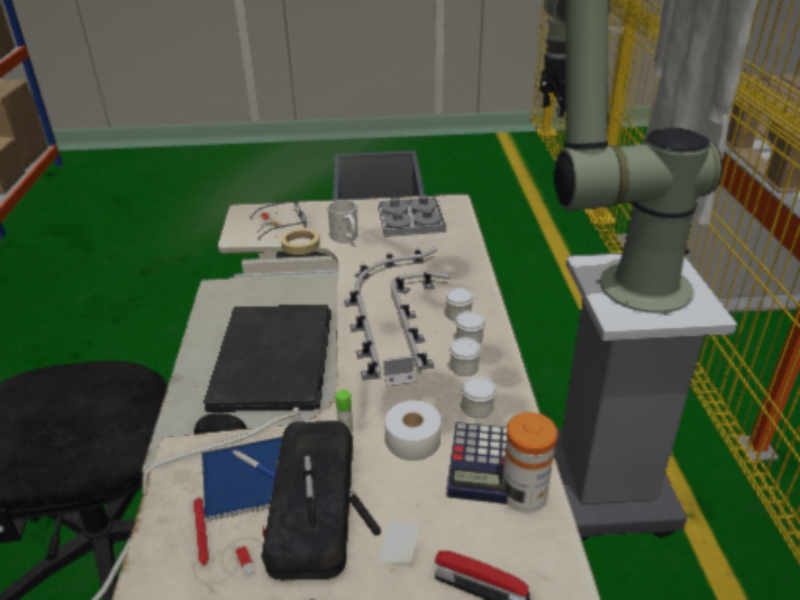

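The top view (800x600) shows four tubs at (229,375), (287,372), (330,384) and (374,380), and the tray at (590,352) with 4 lids. The lane mouth is near (465,370), opening towards the robot, and the stop is near (282,312). Label roll (201,314) and mug (555,262) stand clear.

```bash
cat > h.py <<'E'
from rig import robot
import cv2, numpy as np
def cam(n):
    c=robot.read_camera(n); return c
def ray(c,uv,z):
    p=cv2.undistortPoints(np.array(uv,float).reshape(-1,1,2),c["K"],np.array(c["dist"])).reshape(-1,2)
    R=cv2.Rodrigues(np.array(c["rvec"],float))[0]; t=np.array(c["tvec"],float).ravel()
    o=-R.T@t; d=np.c_[p,np.ones(len(p))]@R
    return o+d*((z-o[2])/d[:,2])[:,None]
def px(c,X):
    return cv2.projectPoints(np.array(X,float).reshape(-1,1,3),np.array(c["rvec"],float),np.array(c["tvec"],float),c["K"],np.array(c["dist"]))[0].reshape(-1,2)
def crop(c,u0,v0,u1,v1,k,name):
    cv2.imwrite("pics/"+name,cv2.resize(c["frame"][v0:v1,u0:u1,::-1],None,fx=k,fy=k,interpolation=cv2.INTER_CUBIC))
def rectified(c,x0,x1,y0,y1,z,s,name):
    # metric top-down picture of plane z: rows = x downwards from x1, columns = y leftwards
    h,w=int((x1-x0)*s),int((y1-y0)*s)
    yy,xx=np.meshgrid(y1-(np.arange(w)+.5)/s, x1-(np.arange(h)+.5)/s)
    m=px(c,np.c_[xx.ravel(),yy.ravel(),np.full(xx.size,z)]).astype(np.float32).reshape(h,w,2)
    cv2.imwrite("pics/"+name,cv2.remap(c["frame"][:,:,::-1],m[...,0],m[...,1],cv2.INTER_CUBIC))
E
python3 - <<'E'
from h import *
c=cam("top"); f=c["frame"]
hsv=cv2.cvtColor(f,cv2.COLOR_RGB2HSV)
# tubs: white and unsaturated
m=((hsv[...,1]<22)&(hsv[...,2]>165)).astype(np.uint8)*255
m=cv2.morphologyEx(m,cv2.MORPH_OPEN,np.ones((3,3)))
n,l,st,ce=cv2.connectedComponentsWithStats(m)
for i in range(1,n):
    if st[i,4]>80:
        cn=cv2.findContours((l==i).astype(np.uint8),0,2)[0][0]; (cc,r)=cv2.minEnclosingCircle(cn)
        print("white",st[i],ce[i].round(1),np.round(cc,1),round(r,1),ray(c,cc,.056)[0].round(4),"c",ray(c,ce[i],.056)[0].round(4))
g=((hsv[...,1]<45)&(hsv[...,2]>85)&(hsv[...,2]<165)).astype(np.uint8)*255
cv2.imwrite("pics/g.png",g)
gray=cv2.medianBlur(cv2.cvtColor(f,cv2.COLOR_RGB2GRAY),3)
roi=gray[195:255,345:410]
for k in cv2.HoughCircles(cv2.resize(roi,None,fx=4,fy=4,interpolation=2),cv2.HOUGH_GRADIENT,1,60,param1=100,param2=20,minRadius=36,maxRadius=60)[0][:6]:
    u=k[:2]/4+[345-.375,195-.375]; print("lid",u.round(1),k[2]/4,ray(c,u,.0275)[0].round(4))
crop(c,335,190,415,260,9,"tray.png"); crop(c,165,160,330,250,4.8,"lane.png")
E
```

```text
white [ 151   75  171   93 6528] [266.3 108. ] [234. 120.] 94.4 [0.8837 0.098  0.056 ] c [ 0.9296 -0.0129  0.056 ]
white [327 101   4  30 118] [328.5 115.3] [328.5 115.5] 14.6 [ 0.9068 -0.2286  0.056 ] c [ 0.9076 -0.2285  0.056 ]
white [154 108  26  55 793] [165.4 135.1] [164.5 135. ] 29.0 [0.8254 0.3353 0.056 ] c [0.8252 0.3322 0.056 ]
white [  1 110  15  13 123] [  8.3 115.7] [  8.  115.5] 7.8 [0.8869 0.8883 0.056 ] c [0.8861 0.8869 0.056 ]
white [347 162  15  14 163] [354.4 168.4] [353.5 169.5] 8.5 [ 0.7169 -0.3119  0.056 ] c [ 0.7208 -0.315   0.056 ]
white [ 57 181  25  19 313] [ 69.  190.1] [ 69. 190.] 12.6 [0.6272 0.6478 0.056 ] c [0.627  0.6477 0.056 ]
white [111 185  31  30 615] [125.9 200.1] [125.9 200.4] 15.5 [0.5956 0.4521 0.056 ] c [0.5968 0.4524 0.056 ]
white [369 216  17  16 136] [376.8 224. ] [377.  223.8] 8.1 [ 0.5337 -0.3871  0.056 ] c [ 0.533  -0.3865  0.056 ]
white [173 229  18  19 271] [181.7 237.8] [181.8 237.9] 9.3 [0.4742 0.2585 0.056 ] c [0.4745 0.2588 0.056 ]
white [136 231  18  19 267] [144.5 239.7] [144.7 239.8] 9.3 [0.4655 0.3807 0.056 ] c [0.4658 0.3813 0.056 ]
white [229 234  19  19 278] [238.  242.9] [238. 243.] 9.5 [0.4614 0.0725 0.056 ] c [0.4617 0.0726 0.056 ]
white [201 237  18  19 273] [209.5 245.8] [209.7 245.6] 9.5 [0.4509 0.1654 0.056 ] c [0.4505 0.1659 0.056 ]
white [ 29 268  30   5 107] [ 44.  270.3] [ 43.5 270. ] 14.6 [0.3595 0.7082 0.056 ] c [0.3586 0.7065 0.056 ]
white [210 338  19  46 771] [218.4 360.2] [218.5 360.5] 23.7 [0.0899 0.1242 0.056 ] c [0.0909 0.1245 0.056 ]
lid [387.5 212.5] 11.225 [ 0.5761 -0.4324  0.0275]
lid [389.8 236.8] 12.025 [ 0.4937 -0.4377  0.0275]
lid [366.2 236.5] 11.475 [ 0.493  -0.358   0.0275]
```

View pics/lane.png

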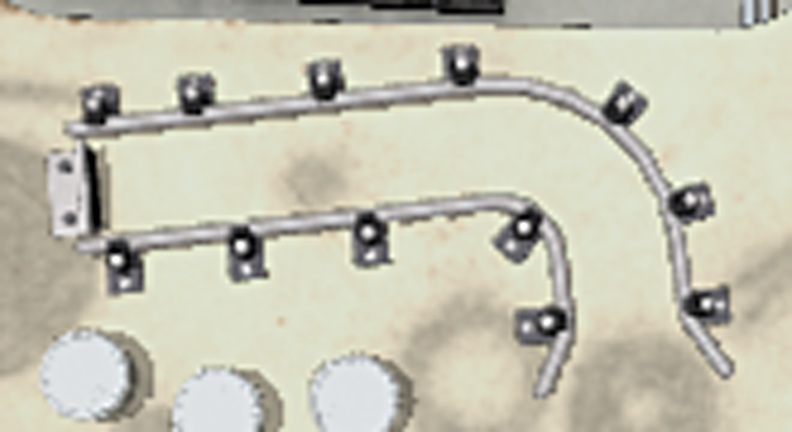

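View pics/tray.png

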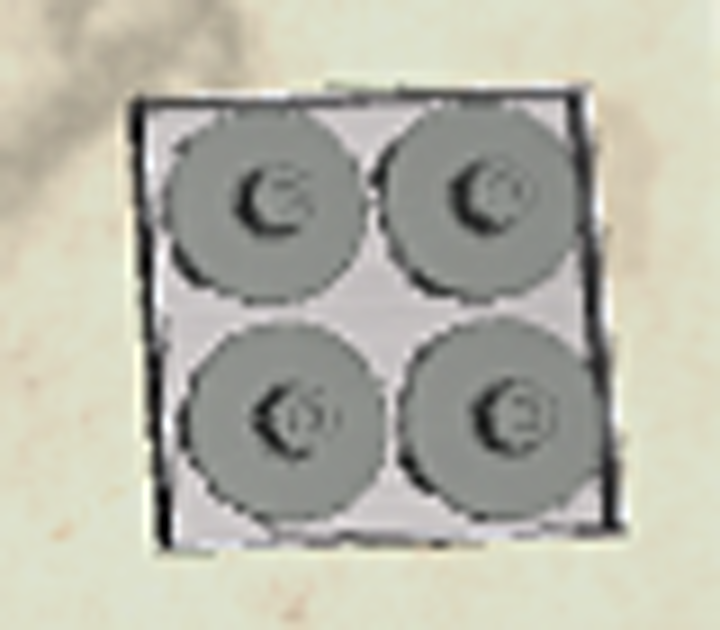

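The lane picture (×4.8, offset 165,160) shows the outer bar from (70,130) to (460,88), its bend through (620,122), and an end at (727,373). The inner bar runs (80,247)–(480,205), with an end at (541,393). The tray picture (×9) shows plate centres at about (265,204), (482,202), (284,422) and (503,420).

Run:
```python
from h import *
from scipy.optimize import least_squares
c=cam("top")
W=lambda P,z,k,o:ray(c,np.array(P)/k+np.array(o)-.5+.5/k,z)[:,:2]
L=lambda P:W(P,.026,4.8,(165,160))
OS=L([(70,130),(200,118),(325,103),(460,88)]);IS=L([(110,244),(240,230),(370,218),(480,205)])
OA=L([(530,88),(620,122),(665,195)]);IE=L([(571,320),(566,285)]);OE=L([(684,300),(679,240)])
def loc(p,P):
    d=P-p[:2];ct,s=np.cos(p[2]),np.sin(p[2]);return np.c_[d[:,0]*ct+d[:,1]*s,-d[:,0]*s+d[:,1]*ct]
def f(p):
    return np.r_[loc(p,OS)[:,0]-.128,loc(p,IS)[:,0]-.042,np.hypot(*loc(p,OA).T)-.128,loc(p,IE)[:,1]+.042,loc(p,OE)[:,1]+.128]
r=least_squares(f,[.5,-.0,.1]);p=r.x
print("lane",p.round(4),np.degrees(p[2]),"resid mm",(r.fun*1e3).round(1))
print("ends (-.095ish,-.144/-.026)",loc(p,L([(727,373),(541,393)])).round(4))
print("stop(.28)",loc(p,W([(83,185)],.044,4.8,(165,160))).round(4))
ct,s=np.cos(p[2]),np.sin(p[2]);w=lambda a,b:np.round([p[0]+a*ct-b*s,p[1]+a*s+b*ct],4)
for a,b in[(-.16,-.085),(-.09,-.085),(-.04,-.085),(0,-.085)]+[(.085*np.sin(t),-.085*np.cos(t)) for t in np.radians([15,30,45,60,75,90])]+[(.085,.28-.029-.076*i) for i in(3,2,1,0)]:print(np.round((a,b),3),w(a,b))
print("lids plate",W([(265,204),(482,202),(284,422),(503,420)],.0275,9,(335,190)).round(4).tolist())
print("tray corners",W([(140,98),(583,92),(620,528),(165,545)],.024,9,(335,190)).round(4).tolist())
```

```text
lane [ 0.5629 -0.029   0.1303] 7.466621943605168 resid mm [ 0.1 -1.4 -0.4 -0.2  0.9  0.7 -0.9 -0.2 -0.9  3.9 -2.  -1.9 -1.4  3.
  1. ]
ends (-.095ish,-.144/-.026) [[-0.0959 -0.1485]
 [-0.0953 -0.0169]]
stop(.28) [[0.0841 0.2874]]
[-0.16  -0.085] [ 0.4153 -0.1341]
[-0.09  -0.085] [ 0.4847 -0.125 ]
[-0.04  -0.085] [ 0.5343 -0.1185]
[ 0.    -0.085] [ 0.5739 -0.1133]
[ 0.022 -0.082] [ 0.5954 -0.1076]
[ 0.042 -0.074] [ 0.6146 -0.0965]
[ 0.06 -0.06] [ 0.6303 -0.0808]
[ 0.074 -0.043] [ 0.6414 -0.0616]
[ 0.082 -0.022] [ 0.6472 -0.0402]
[ 0.085 -0.   ] [ 0.6472 -0.018 ]
[0.085 0.023] [0.6442 0.0048]
[0.085 0.099] [0.6343 0.0802]
[0.085 0.175] [0.6244 0.1555]
[0.085 0.251] [0.6146 0.2309]
lids plate [[0.5754, -0.352], [0.5778, -0.4345], [0.4932, -0.3576], [0.4955, -0.4401]]
tray corners [[0.6156, -0.306], [0.6214, -0.4756], [0.4561, -0.4841], [0.4467, -0.313]]
```

Request:
arm_command(
  deltas=[0.6,0,0,0,0,0,6,0.6,0,0,0,0,0,12.66,0.6,0,0,0,0,0,12.66],
)

```text
t: 0.5
eef_pos: [0.1205, -0.5365, 0.1972]
eef_rot: [1.0, 0.0, -0.0, -0.0]
force: [0.9, -0.1, -0.6]
width: 0.0512
grip_force: 0.0
```

Request:
arm_command(
  deltas=[0.6,0.037,-0.018,0,0,0,0,0.6,0.075,-0.036,0,0,0,0,0.6,0.112,-0.054,0,0,0,0,0.6,0.149,-0.072,0,0,0,0,0.6,0.186,-0.09,0,0,0,0],
)

```text
t: 1.0
eef_pos: [0.3078, -0.4458, 0.1974]
eef_rot: [1.0, 0.001, 0.0, 0.0]
force: [-0.6, -1.0, 1.1]
width: 0.0514
grip_force: 0.0
```

Request:
arm_command(
  deltas=[0.6,0.037,-0.018,0.01,0,0,0,0.6,0.075,-0.036,0.03,0,0,0,0.6,0.112,-0.054,0.05,0,0,0,0.6,0.149,-0.072,0.08,0,0,0,0.6,0.186,-0.09,0.1,0,0,0],
)

```text
t: 1.5
eef_pos: [0.4933, -0.3554, 0.0956]
eef_rot: [1.0, 0.001, -0.001, -0.0]
force: [-0.0, -1.2, 0.7]
width: 0.0517
grip_force: 0.0
```

Request:
arm_command(
  deltas=[0.6,0,0,0,0,0,0],
)

```text
t: 1.6
eef_pos: [0.4946, -0.3524, 0.0937]
eef_rot: [1.0, 0.004, -0.001, -0.002]
force: [-0.3, 0.2, 0.4]
width: 0.0512
grip_force: 0.0
```

Run:
```python
from h import *
c=cam("side"); print(robot.read_state()["eef_pos"],px(c,[[.4932,-.3576,.05],[.4955,-.44,.05],[.5754,-.352,.05],[.5778,-.4345,.05]]).round(1).tolist())
u,v=px(c,[.535,-.4,.05])[0]; u0,v0=int(u)-40,int(v)-30
print(u0,v0); crop(c,u0,v0,u0+80,v0+60,10,"side1.png")
```

```text
[ 0.49317588 -0.35420044  0.09517277] [[272.7, 133.6], [270.4, 125.1], [253.7, 135.0], [252.1, 126.4]]
222 99
```

View pics/side1.png

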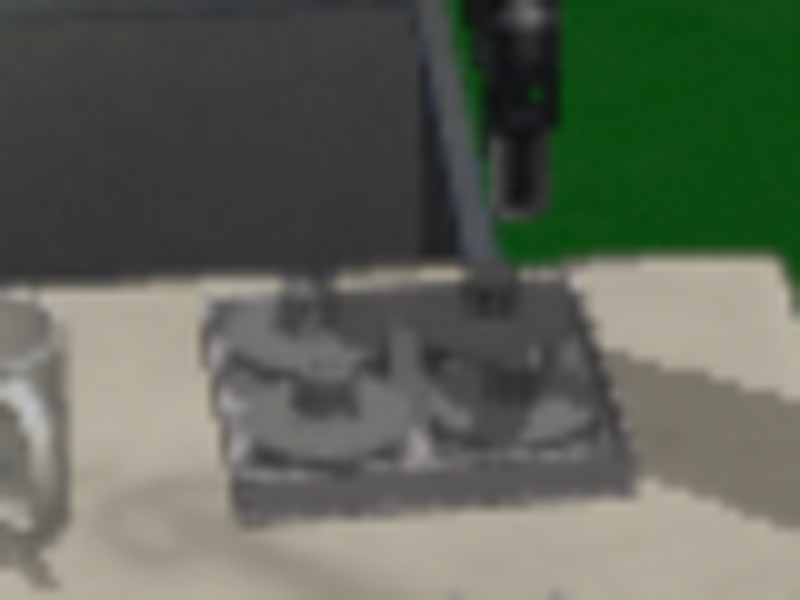

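The side crop shows the four bosses within 1 px of where the top-view points project, so the lid positions hold. The gripper is above the near-left lid.

Request:
arm_command(
  deltas=[0.6,0,0,0.02,0,0,0,0.6,0,0,0.035,0,0,0,0.6,0,0,0.045,0,0,0,0.6,0,0,0.045,0,0,0],
)

```text
t: 2.05
eef_pos: [0.4911, -0.3567, 0.0516]
eef_rot: [1.0, -0.0, -0.001, -0.001]
force: [-0.8, 0.8, 0.1]
width: 0.0509
grip_force: 0.0
```

Run:
```python
from h import *
for i in range(3):
    c=cam("side"); s=robot.read_state();print(s["eef_pos"],s["eef_rot"],s["force"])
```

```text
[ 0.49172225 -0.35711809  0.05246043] [ 9.99999911e-01 -2.71428161e-04 -2.85032747e-04 -1.49912226e-04] [-0.54133634 -0.07149225 -0.27273081]
[ 0.49226722 -0.35742255  0.05305751] [ 9.99999919e-01 -2.63360503e-04  1.86943998e-04  2.40631728e-04] [-0.35555212  0.79041984  0.32994221]
[ 0.49264317 -0.35753048  0.05336773] [ 9.99999754e-01 -2.11908775e-04  4.66252615e-04  4.79071476e-04] [-0.07725301  0.14396176 -0.10432775]
```

Request:
arm_command(
  deltas=[0.6,0,0,0.01,0,0,0,0.6,0,0,0.021,0,0,0,0.6,0,0,0.021,0,0,0,0.3,0,0,0.021,0,0,0,0,0,0,0.021,0,0,0],
)

```text
t: 2.7
eef_pos: [0.4926, -0.3568, 0.0314]
eef_rot: [1.0, -0.0, 0.0, 0.0]
force: [0.1, 0.0, -0.2]
width: 0.023
grip_force: 0.0
```

Request:
arm_command(
  deltas=[0,0,0,0,0,0,0,0,0,0,0,0,0,0,0,0,0,0,0,0,0,0,0,0,0,0,0,0],
)

```text
t: 3.1
eef_pos: [0.4926, -0.3568, 0.0315]
eef_rot: [1.0, -0.0, 0.0, 0.0]
force: [0.2, -0.4, -0.0]
width: -0.0002
grip_force: 0.0
```

Run:
```python
from h import *
c=cam("side"); crop(c,222,99,302,159,10,"side2.png")
c=cam("top"); crop(c,310,180,420,270,7,"top2.png")
print(px(c,[[.4926,-.357,.03],[.4926,-.357,.05]]))
```

```text
[[366.1379475  236.57249518]
 [367.72525115 236.18423191]]
```

View pics/side2.png

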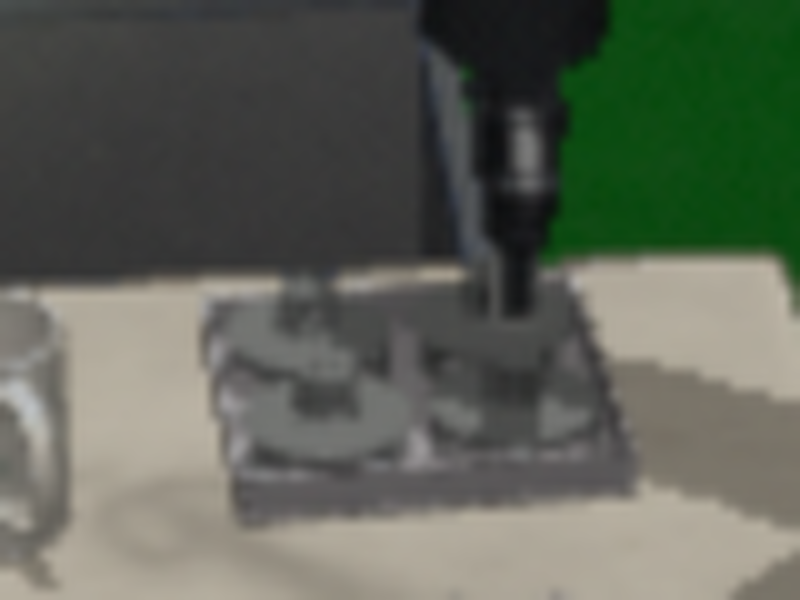

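View pics/top2.png

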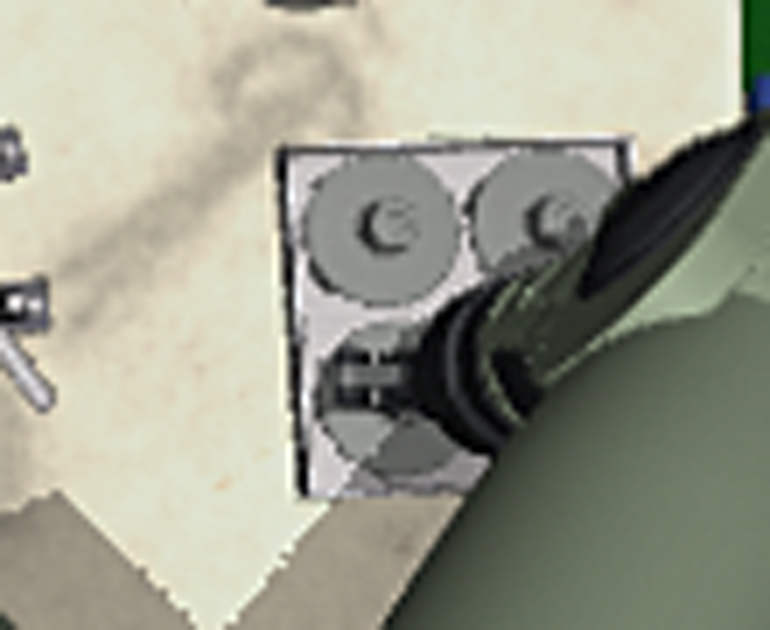

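The readings say the fingers shut on nothing, yet the tips look high in the side view. I'll lift and see what came along.

Request:
arm_command(
  deltas=[0,0,0,-0.02,0,0,0,0,0,0,-0.05,0,0,0,0,0,0,-0.08,0,0,0,0,0,0,-0.1,0,0,0,0,0,0,-0.1,0,0,0],
)

```text
t: 3.7
eef_pos: [0.4943, -0.3583, 0.1348]
eef_rot: [1.0, -0.0, 0.002, 0.002]
force: [-0.2, -0.5, -0.0]
width: -0.0003
grip_force: 0.0
```

Run:
```python
from h import *
s=robot.read_state();print(s["eef_pos"],s["width"],s["qpos"])
a=cam("side"); b=cam("top")
A=cv2.resize(a["frame"][79:169,232:302],None,fx=5.7,fy=5.7,interpolation=2); B=cv2.resize(b["frame"][190:265,340:415],None,fx=6.84,fy=6.84,interpolation=2)
h=min(len(A),len(B)); im=np.hstack([A[:h,:400],B[:h,:400]]); cv2.imwrite("pics/c3.png",im[:,:,::-1])
print(im.shape,px(a,s["eef_pos"]),px(b,s["eef_pos"]))
```

```text
[ 0.49431288 -0.35834803  0.13480851] -0.0002562838447594439 [-7.48142077e-01  4.77313750e-01 -1.27682751e-01  9.59673469e-01
  5.22001883e-05  2.39357803e+00]
(513, 799, 3) [[272.5061051  115.46500557]] [[375.42413444 233.86062515]]
```

View pics/c3.png

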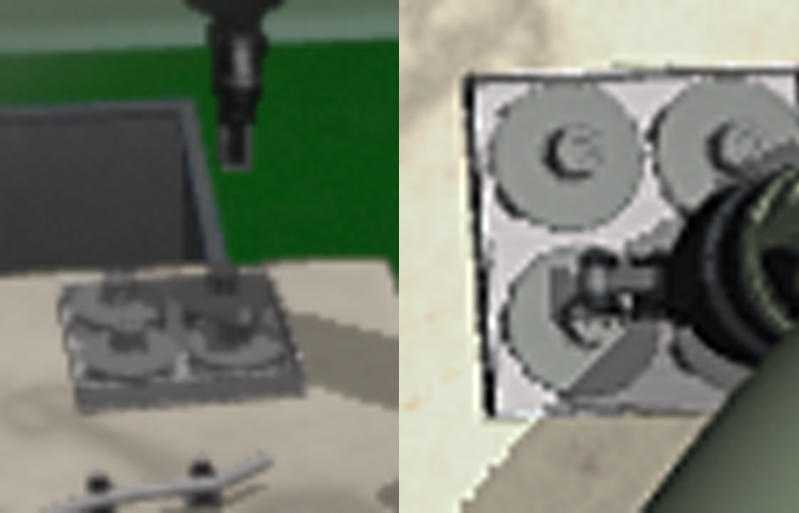

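The side view puts the closed tips about 6.7 px (~30 mm) above the reported TCP, so they closed above the boss. I'll find the lid plate by touch instead.

Request:
arm_command(
  deltas=[0.6,0,0,0.03,0,0,0,0.6,0,0,0.06,0,0,0,0.6,0,0,0.085,0,0,0,0.6,0,0,0.095,0,0,0,0.6,0,0,0.1,0,0,0],
)

```text
t: 4.3
eef_pos: [0.4912, -0.3555, 0.0292]
eef_rot: [1.0, -0.0, -0.001, -0.001]
force: [-0.1, -0.4, 0.0]
width: 0.0511
grip_force: 0.0
```

Request:
arm_command(
  deltas=[0.6,0,0,0.004,0,0,0,0.6,0,0,0.006,0,0,0,0.6,0,0,0.006,0,0,0],
)

```text
t: 4.6
eef_pos: [0.4929, -0.3571, 0.026]
eef_rot: [1.0, -0.0, 0.0, 0.0]
force: [0.3, 0.2, 0.2]
width: 0.0512
grip_force: 0.0
```

Run:
```python
from h import *
s=robot.read_state();print(s["eef_pos"],s["width"],s["force"])
a=cam("side"); b=cam("top")
A=cv2.resize(a["frame"][99:159,237:297],None,fx=6.65,fy=6.65,interpolation=2); B=cv2.resize(b["frame"][205:265,340:400],None,fx=6.65,fy=6.65,interpolation=2)
im=np.hstack([A,B]); cv2.imwrite("pics/c4.png",im[:,:,::-1])
p=s["eef_pos"]; print(px(a,[p,p+[0,.025,0]]),px(b,p))
```

```text
[ 0.49294688 -0.35713463  0.02601932] 0.05118083043532679 [0.2702741  0.24307434 0.23281523]
[[272.72229728 138.56073208]
 [273.27176171 141.30487419]] [[365.86517952 236.54634534]]
```

View pics/c4.png

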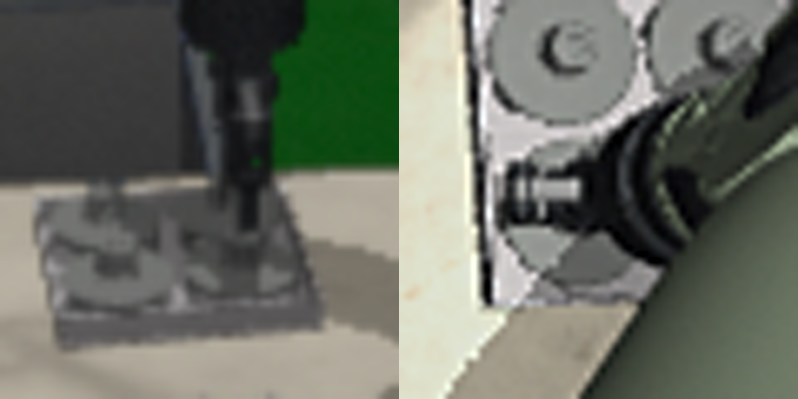

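The side view shows the near fingertip at about (272,134), where 141 is expected, so it is still some 25–30 mm high with no contact. I'll go down by feel.

Request:
arm_command(
  deltas=[0.6,0,0,0.004,0,0,0,0.6,0,0,0.008,0,0,0],
)

```text
t: 4.9
eef_pos: [0.4928, -0.357, 0.0176]
eef_rot: [1.0, -0.0, 0.0, 0.0]
force: [-0.8, -0.0, -0.1]
width: 0.0512
grip_force: 0.0
```

Request:
arm_command(
  deltas=[0.6,0,0,0.003,0,0,0,0.6,0,0,0.006,0,0,0],
)

```text
t: 5.1
eef_pos: [0.4923, -0.3566, 0.011]
eef_rot: [1.0, -0.0, -0.0, -0.0]
force: [-0.8, -0.1, -0.8]
width: 0.0511
grip_force: 0.0
```

Request:
arm_command(
  deltas=[0.6,0,0,0.002,0,0,0,0.6,0,0,0.004,0,0,0],
)

```text
t: 5.3
eef_pos: [0.4924, -0.3567, 0.0071]
eef_rot: [1.0, -0.0, -0.0, -0.0]
force: [0.1, -0.3, -0.3]
width: 0.051
grip_force: 0.0
```

Request:
arm_command(
  deltas=[0.6,0,0,0.002,0,0,0,0.6,0,0,0.003,0,0,0],
)

```text
t: 5.5
eef_pos: [0.4924, -0.3567, 0.0041]
eef_rot: [1.0, -0.0, -0.0, -0.0]
force: [0.2, -0.7, -0.6]
width: 0.0512
grip_force: 0.0
```

Request:
arm_command(
  deltas=[0.3,0,0,0,0,0,0,0.2,0,0,0,0,0,0,0,0,0,0,0,0,0,0,0,0,0,0,0,0,0,0,0,0,0,0,0],
)

```text
t: 6.0
eef_pos: [0.4927, -0.3568, 0.0047]
eef_rot: [1.0, -0.0, 0.0, 0.0]
force: [-0.5, 0.7, 1.8]
width: 0.0214
grip_force: 58.7
```

Request:
arm_command(
  deltas=[0,0,0,-0.02,0,0,0,0,0,0,-0.05,0,0,0,0,0,0,-0.08,0,0,0,0,0,0,-0.1,0,0,0,0,0,0,-0.1,0,0,0],
)

```text
t: 6.5
eef_pos: [0.4942, -0.3584, 0.1074]
eef_rot: [1.0, -0.0, 0.002, 0.002]
force: [0.9, 0.7, -1.2]
width: 0.0211
grip_force: 58.8
```

Run:
```python
from h import *
s=robot.read_state();print(s["eef_pos"],s["width"],s["force"],s["grip_force"])
a=cam("side"); b=cam("top")
A=cv2.resize(a["frame"][84:154,237:297],None,fx=6.65,fy=6.65,interpolation=2); B=cv2.resize(b["frame"][195:265,340:400],None,fx=6.65,fy=6.65,interpolation=2)
im=np.hstack([A,B]); cv2.imwrite("pics/c5.png",im[:,:,::-1])
p=s["eef_pos"]; print(px(a,p),px(b,p))
```

```text
[ 0.4942421  -0.35836564  0.10742226] 0.0211299415897763 [ 0.8716269   0.70215561 -1.18259618] 58.83085370063782
[[272.49033447 121.38594025]] [[372.96814113 234.49476146]]
```

View pics/c5.png

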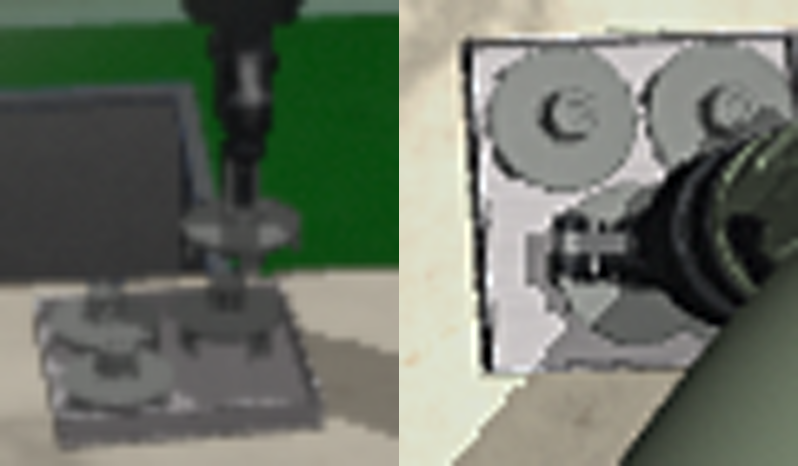

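The side view shows the lid hanging level under the fingers at about (273.5,117). Its plate top is about 23 mm above the reported TCP z, so I'll use underside = TCP + 18.5 mm. Now to the tub at (0.461, 0.0725).

Request:
arm_command(
  deltas=[0,-0.003,-0.04,0,0,0,0,0,-0.006,-0.083,0,0,0,0,0,-0.009,-0.127,0,0,0,0,0,-0.012,-0.171,0,0,0,0,0,-0.015,-0.215,0,0,0,0],
)

```text
t: 7.1
eef_pos: [0.4758, -0.1396, 0.1025]
eef_rot: [1.0, -0.0, -0.001, -0.001]
force: [1.5, 1.1, -1.2]
width: 0.021
grip_force: 59.0
```

Request:
arm_command(
  deltas=[0,-0.003,-0.044,0,0,0,0,0,-0.006,-0.088,0,0,0,0,0,-0.009,-0.132,0,0,0,0,0,-0.012,-0.175,0,0,0,0,0,-0.016,-0.2145,0,0,0,0],
)

```text
t: 7.6
eef_pos: [0.4598, 0.0746, 0.1027]
eef_rot: [1.0, 0.001, -0.001, -0.0]
force: [0.4, 1.1, -0.3]
width: 0.0211
grip_force: 59.3
```

Request:
arm_command(
  deltas=[0,0,0,0.01,0,0,0,0,0,0,0.022,0,0,0,0,0,0,0.03,0,0,0,0,0,0,0.03,0,0,0,0,0,0,0.03,0,0,0],
)

```text
t: 8.1
eef_pos: [0.4611, 0.0721, 0.0738]
eef_rot: [1.0, -0.001, -0.001, 0.0]
force: [-0.3, -0.3, -0.8]
width: 0.0208
grip_force: 59.4
```

```bash
cat >> h.py <<'E'
def tubs(c):
    hsv=cv2.cvtColor(c["frame"],cv2.COLOR_RGB2HSV)
    m=((hsv[...,1]<22)&(hsv[...,2]>165)).astype(np.uint8)
    m=cv2.morphologyEx(m,cv2.MORPH_OPEN,np.ones((3,3)))
    n,l,st,ce=cv2.connectedComponentsWithStats(m)
    for i in range(1,n):
        p=ray(c,ce[i],.056)[0]
        if 60<st[i,4]<700 and .33<p[0]<.56 and -.25<p[1]<.5: print("tub",st[i].tolist(),p.round(4))
E
python3 - <<'E'
from h import *
s=robot.read_state();print(s["eef_pos"],s["width"],s["force"],s["grip_force"])
a=cam("side"); b=cam("top"); tubs(b)
p=s["eef_pos"]; q=[.4614,.0725,.056]; ua=px(a,[p,q]); ub=px(b,[p,q]); print(ua,ub)
u,v=ua.mean(0).astype(int); U,V=ub.mean(0).astype(int)
A=cv2.resize(a["frame"][v-35:v+25,u-30:u+30],None,fx=6.65,fy=6.65,interpolation=2); B=cv2.resize(b["frame"][V-30:V+30,U-30:U+30],None,fx=6.65,fy=6.65,interpolation=2)
cv2.imwrite("pics/c6.png",np.hstack([A,B])[:,:,::-1]); print(u-30,v-35,U-30,V-30)
E
```

```text
[0.46107746 0.07210143 0.07375704] 0.0208281390236381 [-0.2772073  -0.26345621 -0.77699005] 59.36429142951965
tub [173, 229, 18, 19, 272] [0.4746 0.2587 0.056 ]
tub [136, 231, 18, 19, 268] [0.4658 0.3812 0.056 ]
[[293.45194763 183.84864492]
 [293.22001024 188.1105545 ]] [[237.85950128 242.83016488]
 [238.00156577 242.99405335]]
263 150 207 212
```

View pics/c6.png

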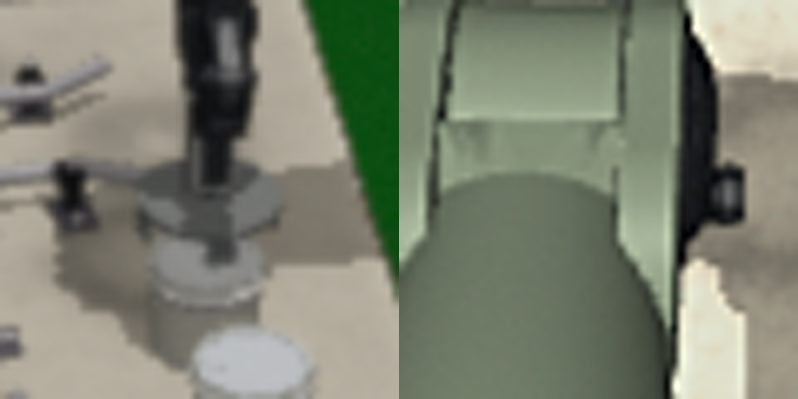

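The side crop shows the lid (centre u≈209) directly over the tub (centre u≈209), so they are aligned. Lowering now.

Request:
arm_command(
  deltas=[0,0,0,0.012,0,0,0,0,0,0,0.02,0,0,0,0,0,0,0.023,0,0,0,0,0,0,0.025,0,0,0],
)

```text
t: 8.6
eef_pos: [0.4615, 0.0729, 0.0493]
eef_rot: [1.0, -0.0, -0.0, -0.0]
force: [-0.9, 0.5, -1.3]
width: 0.021
grip_force: 59.5
```

Request:
arm_command(
  deltas=[0,0,0,0.001,0,0,0,0,0,0,0.002,0,0,0,0,0,0,0.003,0,0,0],
)

```text
t: 8.9
eef_pos: [0.462, 0.073, 0.0467]
eef_rot: [1.0, -0.0, 0.0, -0.0]
force: [-0.4, 1.1, 1.9]
width: 0.0209
grip_force: 59.8
```

Request:
arm_command(
  deltas=[0,0,0,0.001,0,0,0,0,0,0,0.002,0,0,0],
)

```text
t: 9.1
eef_pos: [0.4625, 0.073, 0.0451]
eef_rot: [1.0, -0.0, 0.001, -0.0]
force: [-0.0, 0.5, 9.6]
width: 0.0209
grip_force: 60.5
```

Request:
arm_command(
  deltas=[0,0,0,0.001,0,0,0,0,0,0,0.001,0,0,0],
)

```text
t: 9.3
eef_pos: [0.4631, 0.073, 0.0444]
eef_rot: [1.0, -0.0, 0.001, -0.0]
force: [0.4, 1.0, 5.4]
width: 0.021
grip_force: 60.2
```

Request:
arm_command(
  deltas=[0,0,0,0.001,0,0,0,0,0,0,0.002,0,0,0],
)

```text
t: 9.5
eef_pos: [0.4638, 0.073, 0.0429]
eef_rot: [1.0, -0.0, 0.002, -0.0]
force: [-0.0, 1.0, 9.7]
width: 0.0211
grip_force: 60.5
```

Request:
arm_command(
  deltas=[0,0,0,0.001,0,0,0,0,0,0,0.002,0,0,0],
)

```text
t: 9.7
eef_pos: [0.4627, 0.0731, 0.0403]
eef_rot: [1.0, -0.0, 0.001, -0.0]
force: [-0.2, 1.7, 4.3]
width: 0.021
grip_force: 60.0
```

Request:
arm_command(
  deltas=[0,0,0,0.001,0,0,0,0,0,0,0.0015,0,0,0],
)

```text
t: 9.9
eef_pos: [0.4616, 0.0725, 0.0378]
eef_rot: [1.0, -0.0, 0.0, 0.0]
force: [-1.8, 0.6, 7.7]
width: 0.0208
grip_force: 60.0
```

Request:
arm_command(
  deltas=[0,0,0,0.0005,0,0,0,0,0,0,0.001,0,0,0],
)

```text
t: 10.1
eef_pos: [0.4617, 0.0725, 0.0377]
eef_rot: [1.0, -0.0, 0.0, 0.0]
force: [-3.7, 0.2, 17.4]
width: 0.0213
grip_force: 61.0
```

Seated: z stopped at 0.0377 (expected 0.0375) and the force rose only against the rim. Release and fetch the next lid.

Request:
arm_command(
  deltas=[0,0,0,-0.001,0,0,0,0.6,0,0,-0.001,0,0,0,0.6,0,0,-0.001,0,0,0,0.6,0,0,-0.02,0,0,0,0.6,0,0,-0.06,0,0,0],
)

```text
t: 10.6
eef_pos: [0.4586, 0.0727, 0.0949]
eef_rot: [1.0, -0.0, -0.003, 0.0]
force: [-0.2, 0.5, 0.4]
width: 0.0513
grip_force: 0.0
```

Request:
arm_command(
  deltas=[0.6,0.0112,0.0425,-0.01,0,0,0,0.6,0.0225,0.085,-0.01,0,0,0,0.6,0.0337,0.127,-0.01,0,0,0,0.6,0.045,0.17,-0.01,0,0,0,0.6,0.0562,0.212,-0.01,0,0,0],
)

```text
t: 11.1
eef_pos: [0.5178, -0.141, 0.1067]
eef_rot: [1.0, -0.0, -0.0, -0.0]
force: [1.2, 1.1, -0.4]
width: 0.051
grip_force: 0.0
```

Request:
arm_command(
  deltas=[0.6,0.0112,0.0425,0,0,0,0,0.6,0.0225,0.085,0,0,0,0,0.6,0.0337,0.127,0,0,0,0,0.6,0.045,0.17,0,0,0,0,0.6,0.0563,0.2125,0,0,0,0],
)

```text
t: 11.6
eef_pos: [0.574, -0.3535, 0.1063]
eef_rot: [1.0, -0.0, -0.0, -0.0]
force: [0.5, -0.3, -0.5]
width: 0.0513
grip_force: 0.0
```

Request:
arm_command(
  deltas=[0.6,0,0,0.02,0,0,0,0.6,0,0,0.04,0,0,0,0.6,0,0,0.05,0,0,0,0.6,0,0,0.05,0,0,0],
)

```text
t: 12.0
eef_pos: [0.5725, -0.3506, 0.0546]
eef_rot: [1.0, -0.0, -0.002, -0.001]
force: [-0.7, -0.3, 0.4]
width: 0.0512
grip_force: 0.0
```

Run:
```python
from h import *
s=robot.read_state();print(s["eef_pos"],s["width"],s["force"])
b=cam("top"); tubs(b)
f=cv2.cvtColor(b["frame"],cv2.COLOR_RGB2GRAY)
u,v=px(b,[.4615,.0725,.06])[0]; u0,v0=int(u)-18,int(v)-18
r=cv2.resize(cv2.medianBlur(f,3)[v0:v0+36,u0:u0+36],None,fx=6,fy=6,interpolation=2)
k=cv2.HoughCircles(r,cv2.HOUGH_GRADIENT,1,60,param1=80,param2=15,minRadius=60,maxRadius=90)
for q in k[0][:2]:
    w=q[:2]/6+[u0-.42,v0-.42]; print(w,q[2]/6,ray(b,w,.0605)[0])
```

```text
[ 0.57248787 -0.35055862  0.05461603] 0.05115572548129694 [-0.73847986 -0.26240608  0.41068013]
tub [168, 228, 19, 19, 273] [0.478  0.2742 0.056 ]
tub [136, 231, 18, 19, 269] [0.4658 0.3813 0.056 ]
tub [188, 235, 19, 19, 278] [0.4559 0.2083 0.056 ]
[238.99666603 242.83      ] 11.833333 [0.46178843 0.06902935 0.0605    ]
```

A knock happened: the middle tubs are now at (.456,.208) and (.478,.274), 69 mm apart. I'll lid the nearer one and draw it −y for clearance before letting go. First the lid.

Request:
arm_command(
  deltas=[0.6,0,0,0.025,0,0,0,0.6,0,0,0.045,0,0,0,0.6,0,0,0.0525,0,0,0,0.6,0,0,0.0525,0,0,0,0.3,0,0,0.0525,0,0,0],
)

```text
t: 12.55
eef_pos: [0.5749, -0.3522, 0.0057]
eef_rot: [1.0, 0.0, 0.001, 0.001]
force: [0.5, 0.3, 0.4]
width: 0.0381
grip_force: 0.0
```

Request:
arm_command(
  deltas=[0,0,0,0,0,0,0,0,0,0,0,0,0,0,0,0,0,0,0,0,0],
)

```text
t: 12.85
eef_pos: [0.5751, -0.3526, 0.006]
eef_rot: [1.0, -0.0, 0.001, 0.001]
force: [-1.1, 0.3, 6.0]
width: 0.021
grip_force: 58.7
```

Request:
arm_command(
  deltas=[0,0,0,-0.03,0,0,0,0,0,0,-0.065,0,0,0,0,0,0,-0.09,0,0,0,0,0,0,-0.1,0,0,0],
)

```text
t: 13.25
eef_pos: [0.5754, -0.3528, 0.1075]
eef_rot: [1.0, -0.0, 0.002, 0.001]
force: [-0.2, -0.3, -0.6]
width: 0.0209
grip_force: 58.8
```

Request:
arm_command(
  deltas=[0,-0.009,-0.043,0,0,0,0,0,-0.018,-0.086,0,0,0,0,0,-0.027,-0.129,0,0,0,0,0,-0.036,-0.172,0,0,0,0,0,-0.045,-0.215,0,0,0,0],
)

```text
t: 13.75
eef_pos: [0.5277, -0.1349, 0.1034]
eef_rot: [1.0, -0.0, -0.001, -0.0]
force: [0.0, 1.3, -0.9]
width: 0.021
grip_force: 59.0
```

Request:
arm_command(
  deltas=[0,-0.009,-0.043,0,0,0,0,0,-0.018,-0.086,0,0,0,0,0,-0.027,-0.129,0,0,0,0,0,-0.036,-0.172,0,0,0,0,0,-0.045,-0.215,0,0,0,0],
)

```text
t: 14.25
eef_pos: [0.4827, 0.0774, 0.1036]
eef_rot: [1.0, 0.003, -0.001, -0.001]
force: [0.9, -0.2, -1.0]
width: 0.0209
grip_force: 58.9
```

Request:
arm_command(
  deltas=[0,-0.009,-0.043,0,0,0,0,0,-0.018,-0.086,0,0,0,0,0,-0.028,-0.1303,0,0,0,0,0,-0.028,-0.1303,0.03,0,0,0,0,-0.028,-0.1303,0.03,0,0,0],
)

```text
t: 14.75
eef_pos: [0.4616, 0.1182, 0.0802]
eef_rot: [0.999, 0.033, -0.002, -0.021]
force: [0.5, 0.5, -1.6]
width: 0.0209
grip_force: 59.0
```

```bash
cat >> h.py <<'E'
def look(q,name=None):
    """side-view check: x-centre of lid plate vs tub rim, by row widths round the expected place"""
    s=robot.read_state(); a=cam("side"); p=s["eef_pos"]
    print(p.round(4),s["width"].round(4),s["force"].round(1))
    u,v=px(a,q)[0].astype(int); print("pred",px(a,[p,q]).round(1).tolist(),"off",u-30,v-40)
    if name: crop(a,u-30,v-40,u+30,v+25,9,name)
E
python3 - <<'E'
from h import *
b=cam("top"); tubs(b); look([.456,.2083,.056],"c7.png")
E
```

```text
tub [168, 228, 18, 19, 268] [0.478  0.2747 0.056 ]
tub [136, 231, 18, 19, 268] [0.4658 0.3812 0.056 ]Traceback (most recent call last):
  File "<stdin>", line 2, in <module>
  File "h.py", line 31, in look
    print(p.round(4),s["width"].round(4),s["force"].round(1))
                     ^^^^^^^^^^^^^^^^
AttributeError: 'float' object has no attribute 'round'
```

The wrist hit joint 6's limit (qpos6 rises with y), so I'll lift and turn the tool −90° about z, then re-read the pose.

Request:
arm_command(
  deltas=[0,0,0,-0.03,0,0,0,0,0,0,-0.05,0,0,-8,0,0,0,-0.05,0,0,-16,0,0,0,-0.05,0,0,-24,0,0,0,-0.05,0,0,-32],
)

```text
t: 15.35
eef_pos: [0.4629, 0.1162, 0.1317]
eef_rot: [0.95, 0.31, 0.005, -0.02]
force: [-0.2, -0.7, -1.1]
width: 0.0208
grip_force: 59.0
```

Request:
arm_command(
  deltas=[0,0,0,0,0,0,0],
)

```text
t: 15.45
eef_pos: [0.4628, 0.1163, 0.1315]
eef_rot: [0.951, 0.308, 0.005, -0.02]
force: [0.2, 0.3, -0.6]
width: 0.0211
grip_force: 59.0
```

```bash
sed -i 's/s\["width"\].round(4)/round(s["width"],4)/' h.py
python3 - <<'E'
from h import *
s=robot.read_state();print(s["eef_pos"],s["eef_rot"],s["qpos"])
from scipy.spatial.transform import Rotation as R
print(R.from_quat(s["eef_rot"]).as_matrix().round(3))
E
```

```text
[0.46277934 0.11629819 0.13145948] [ 0.95131837  0.30751534  0.00470142 -0.02013892] [ 0.06167547  0.24913511 -0.48305513  0.83950132  0.0413541   2.57794988]
[[ 0.811  0.585 -0.003]
 [ 0.585 -0.81   0.041]
 [ 0.021 -0.035 -0.999]]
```

```bash
cat >> h.py <<'E'
from scipy.spatial.transform import Rotation as R
RT=np.array([[0,1,0],[1,0,0],[0,0,-1.]])
def delta(x,y,z):
    s=robot.read_state(); C=R.from_quat(s["eef_rot"]).as_matrix()
    print("now",s["eef_pos"].round(4),"shift",(C.T@(np.array([x,y,z])-s["eef_pos"])).round(4),"turn deg",np.degrees(R.from_matrix(C.T@RT).as_rotvec()).round(2))
E
python3 -c "
from h import *
delta(.4628,.1163,.1315);delta(.456,.2083,.105)"
```

```text
now [0.4628 0.1163 0.1315] shift [ 0.  0. -0.] turn deg [ -1.3   -2.09 -54.17]
now [0.4628 0.1163 0.1315] shift [ 0.0478 -0.0776  0.0303] turn deg [ -1.3   -2.09 -54.17]
```

Request:
arm_command(
  deltas=[0,0,0,0,-0.2,-0.3,-8,0,0.01,-0.015,0,-0.4,-0.6,-16,0,0.02,-0.03,0.005,-0.6,-0.9,-24,0,0.03,-0.05,0.01,-0.8,-1.2,-32,0,0.0478,-0.0776,0.015,-1,-1.5,-40],
)

```text
t: 15.95
eef_pos: [0.4556, 0.2079, 0.1199]
eef_rot: [0.789, 0.615, 0.001, -0.005]
force: [0.3, 0.6, -1.2]
width: 0.0208
grip_force: 58.9
```

Run:
```python
from h import *
cam("side");delta(.456,.2083,.08)
```

```text
now [0.4551 0.2131 0.1195] shift [-0.005   0.0024  0.0395] turn deg [ -0.36  -0.79 -13.59]
```

Request:
arm_command(
  deltas=[0,0,0,0,-0.2,-0.4,-7,0,0,0,0,-0.36,-0.6,-13.6,0,0,0,0,-0.36,-0.6,-13.6,0,0,0,0,-0.36,-0.6,-13.6],
)

```text
t: 16.4
eef_pos: [0.4556, 0.208, 0.12]
eef_rot: [0.712, 0.702, 0.0, 0.0]
force: [0.5, 0.5, -1.1]
width: 0.021
grip_force: 59.0
```

Run:
```python
from h import *
cam("side");delta(.456,.2083,.08); tubs(cam("top"))
```

```text
now [0.4556 0.208  0.1199] shift [0.0003 0.0003 0.0399] turn deg [ 0.04  0.03 -0.71]
tub [265, 271, 29, 7, 108] [ 0.3614 -0.0663  0.056 ]
```

Request:
arm_command(
  deltas=[0,0.0003,0.0003,0.02,0,0,-0.7,0,0.0003,0.0003,0.045,0,0,-0.7,0,0.0003,0.0003,0.06,0,0,-0.7,0,0.0003,0.0003,0.068,0,0,-0.7,0,0.0003,0.0003,0.068,0,0,-0.7],
)

```text
t: 17.0
eef_pos: [0.4552, 0.2082, 0.0511]
eef_rot: [0.706, 0.708, -0.001, -0.0]
force: [-0.6, 0.2, -0.5]
width: 0.0209
grip_force: 59.1
```

Request:
arm_command(
  deltas=[0,0,0,0.001,0,0,0,0,0,0,0.002,0,0,0,0,0,0,0.003,0,0,0],
)

```text
t: 17.3
eef_pos: [0.4562, 0.2087, 0.0495]
eef_rot: [0.706, 0.708, 0.001, 0.001]
force: [-0.2, -0.2, 0.5]
width: 0.0209
grip_force: 59.1
```

Request:
arm_command(
  deltas=[0,0,0,0.001,0,0,0,0,0,0,0.002,0,0,0,0,0,0,0.002,0,0,0],
)

```text
t: 17.6
eef_pos: [0.456, 0.2088, 0.0472]
eef_rot: [0.706, 0.708, 0.0, 0.001]
force: [0.4, 0.4, 3.7]
width: 0.0209
grip_force: 59.6
```

Request:
arm_command(
  deltas=[0,0,0,0.001,0,0,0,0,0,0,0.002,0,0,0],
)

```text
t: 17.8
eef_pos: [0.4565, 0.2089, 0.0459]
eef_rot: [0.706, 0.708, 0.001, 0.001]
force: [-2.1, 0.9, 11.5]
width: 0.0209
grip_force: 60.3
```

Request:
arm_command(
  deltas=[0,0,0,0.001,0,0,0,0,0,0,0.002,0,0,0],
)

```text
t: 18.0
eef_pos: [0.4567, 0.2089, 0.044]
eef_rot: [0.706, 0.708, 0.001, 0.001]
force: [-2.2, 0.4, 6.6]
width: 0.0209
grip_force: 59.8
```

Request:
arm_command(
  deltas=[0,0,0,0.001,0,0,0,0,0,0,0.002,0,0,0],
)

```text
t: 18.2
eef_pos: [0.456, 0.2088, 0.0414]
eef_rot: [0.706, 0.708, 0.0, 0.001]
force: [-1.2, 0.3, 2.5]
width: 0.021
grip_force: 59.6
```

Request:
arm_command(
  deltas=[0,0,0,0.001,0,0,0,0,0,0,0.001,0,0,0],
)

```text
t: 18.4
eef_pos: [0.4558, 0.2084, 0.0396]
eef_rot: [0.706, 0.708, -0.0, 0.001]
force: [0.4, -0.3, -1.0]
width: 0.0212
grip_force: 59.1
```

Request:
arm_command(
  deltas=[0,0,0,0.001,0,0,0,0,0,0,0.001,0,0,0],
)

```text
t: 18.6
eef_pos: [0.4559, 0.2084, 0.0394]
eef_rot: [0.706, 0.708, -0.0, 0.001]
force: [-1.7, -0.8, 7.6]
width: 0.0208
grip_force: 60.0
```

Request:
arm_command(
  deltas=[0,0,0,0.0005,0,0,0,0,0,0,0.0005,0,0,0],
)

```text
t: 18.8
eef_pos: [0.4559, 0.2084, 0.0393]
eef_rot: [0.706, 0.708, 0.0, 0.001]
force: [-3.5, -1.9, 11.0]
width: 0.0211
grip_force: 60.3
```

Seated (hard stop at 0.0393). Relieve the load, draw it 40 mm toward −y, release.

Request:
arm_command(
  deltas=[0,0,0,-0.001,0,0,0,0,-0.008,0,-0.0015,0,0,0,0,-0.018,0,-0.0015,0,0,0,0,-0.03,0,-0.0015,0,0,0,0,-0.04,0,-0.0015,0,0,0],
)

```text
t: 19.3
eef_pos: [0.4556, 0.1671, 0.0396]
eef_rot: [0.706, 0.708, -0.0, 0.0]
force: [0.2, 0.7, -0.5]
width: 0.021
grip_force: 59.0
```

Request:
arm_command(
  deltas=[0,0,0,0,0,0,0,0.6,0,0,0,0,0,0,0.6,0,0,0,0,0,0,0.6,0,0,-0.02,0,0,0,0.6,0,0,-0.065,0,0,0],
)

```text
t: 19.8
eef_pos: [0.4529, 0.1683, 0.1028]
eef_rot: [0.706, 0.709, -0.003, -0.002]
force: [0.4, 0.2, 0.3]
width: 0.0512
grip_force: 0.0
```

Run:
```python
from h import *
tubs(cam("top"));delta(.495,-.439,.105)
```

```text
tub [136, 231, 17, 19, 256] [0.4656 0.3825 0.056 ]
now [0.4585 0.1697 0.1113] shift [-0.6088  0.0336  0.0061] turn deg [ 0.35 -0.04  0.27]
```

Request:
arm_command(
  deltas=[0.6,-0.043,0.003,0,0,0,0,0.6,-0.086,0.006,0,0,0,0,0.6,-0.13,0.009,0,0,0,0,0.6,-0.173,0.012,0,0,0,0,0.6,-0.217,0.014,0,0,0,0],
)

```text
t: 20.35
eef_pos: [0.4713, -0.0497, 0.1054]
eef_rot: [0.705, 0.709, 0.0, 0.001]
force: [0.7, -0.1, -0.1]
width: 0.0511
grip_force: 0.0
```

Request:
arm_command(
  deltas=[0.6,-0.043,0.003,0,0,0,0,0.6,-0.086,0.006,0,0,0,0,0.6,-0.13,0.009,0,0,0,0,0.6,-0.173,0.012,0,0,0,0,0.6,-0.217,0.014,0,0,0,0],
)

```text
t: 20.85
eef_pos: [0.4861, -0.2669, 0.1054]
eef_rot: [0.706, 0.709, 0.0, 0.001]
force: [1.0, -0.1, -1.4]
width: 0.0515
grip_force: 0.0
```

Request:
arm_command(
  deltas=[0.6,-0.043,0.003,0,0,0,0,0.6,-0.086,0.006,0,0,0,0,0.6,-0.13,0.009,0.01,0,0,0,0.6,-0.173,0.011,0.03,0,0,0,0.6,-0.173,0.011,0.04,0,0,0],
)

```text
t: 21.35
eef_pos: [0.4971, -0.4436, 0.0634]
eef_rot: [0.707, 0.707, -0.001, 0.002]
force: [0.4, 0.2, -0.5]
width: 0.0513
grip_force: 0.0
```

Run:
```python
from h import *
tubs(cam("top"));cam("side");delta(.4945,-.439,.007)
```

```text
tub [168, 228, 19, 19, 268] [0.4779 0.2746 0.056 ]
tub [136, 231, 18, 19, 268] [0.4657 0.3813 0.056 ]
now [ 0.4961 -0.4374  0.0627] shift [-0.0018 -0.0015  0.0557] turn deg [-0.11 -0.16  0.17]
```

Request:
arm_command(
  deltas=[0.6,0,0,0.025,0,0,0,0.6,0,0,0.045,0,0,0,0.6,0,0,0.056,0,0,0,0.6,0,0,0.056,0,0,0,0.3,0,0,0.056,0,0,0],
)

```text
t: 21.95
eef_pos: [0.4979, -0.4378, 0.0103]
eef_rot: [0.705, 0.709, 0.0, 0.001]
force: [0.3, -0.5, -0.1]
width: 0.0382
grip_force: 0.0
```

Request:
arm_command(
  deltas=[0,0,0,0,0,0,0,0,0,0,0,0,0,0,0,0,0,0,0,0,0],
)

```text
t: 22.25
eef_pos: [0.4984, -0.439, 0.0108]
eef_rot: [0.706, 0.709, 0.0, 0.002]
force: [0.2, 1.1, 4.9]
width: 0.0203
grip_force: 58.8
```

Request:
arm_command(
  deltas=[0,0,0,-0.03,0,0,0,0,0,0,-0.065,0,0,0,0,0,0,-0.09,0,0,0,0,0,0,-0.1,0,0,0],
)

```text
t: 22.65
eef_pos: [0.4982, -0.4397, 0.1124]
eef_rot: [0.706, 0.708, -0.0, 0.003]
force: [0.2, -0.0, 0.1]
width: 0.0201
grip_force: 58.8
```

Run:
```python
from h import *
cam("side");delta(.478,.2746,.105)
```

```text
now [ 0.4983 -0.4397  0.1127] shift [ 0.7144 -0.0177  0.0046] turn deg [0.21 0.25 0.21]
```

Request:
arm_command(
  deltas=[0,0.042,-0.001,0,0,0,0,0,0.084,-0.002,0,0,0,0,0,0.126,-0.003,0,0,0,0,0,0.168,-0.004,0,0,0,0,0,0.21,-0.005,0,0,0,0],
)

```text
t: 23.2
eef_pos: [0.49, -0.2261, 0.1076]
eef_rot: [0.706, 0.708, -0.0, -0.001]
force: [1.6, -0.1, -1.0]
width: 0.0197
grip_force: 58.8
```

Request:
arm_command(
  deltas=[0,0.042,-0.001,0,0,0,0,0,0.084,-0.002,0,0,0,0,0,0.126,-0.003,0,0,0,0,0,0.168,-0.004,0,0,0,0,0,0.21,-0.005,0,0,0,0],
)

```text
t: 23.7
eef_pos: [0.4841, -0.0166, 0.1077]
eef_rot: [0.706, 0.708, -0.001, -0.0]
force: [0.7, 0.1, -1.2]
width: 0.0202
grip_force: 58.8
```

Request:
arm_command(
  deltas=[0,0.042,-0.001,0,0,0,0,0,0.084,-0.002,0,0,0,0,0,0.126,-0.003,0,0,0,0,0,0.168,-0.004,0,0,0,0,0,0.21,-0.006,0,0,0,0],
)

```text
t: 24.2
eef_pos: [0.4775, 0.1931, 0.1075]
eef_rot: [0.706, 0.708, -0.001, 0.0]
force: [0.8, 0.2, -0.7]
width: 0.0202
grip_force: 58.8
```

Request:
arm_command(
  deltas=[0,0.042,-0.001,0,0,0,0,0,0.084,-0.002,0,0,0,0,0,0.084,-0.002,0,0,0,0],
)

```text
t: 24.5
eef_pos: [0.4753, 0.2799, 0.1074]
eef_rot: [0.704, 0.711, 0.0, -0.0]
force: [-0.1, -0.1, -1.1]
width: 0.02
grip_force: 58.9
```

Run:
```python
from h import *
cam("side");tubs(cam("top"));delta(.478,.2746,.06); print(robot.read_state()["width"])
```

```text
tub [278, 273, 16, 5, 63] [ 0.3599 -0.0868  0.056 ]
now [0.4752 0.2759 0.1073] shift [-0.0012  0.0029  0.0473] turn deg [-0.09  0.13  0.34]
0.01992283192445276
```

Request:
arm_command(
  deltas=[0,-0.001,0.0025,0.02,0,0,0,0,-0.001,0.0025,0.036,0,0,0,0,-0.001,0.0025,0.036,0,0,0,0,-0.001,0.0025,0.036,0,0,0],
)

```text
t: 25.0
eef_pos: [0.4786, 0.2733, 0.0725]
eef_rot: [0.706, 0.708, -0.001, 0.0]
force: [0.3, -0.7, -0.2]
width: 0.02
grip_force: 58.9
```

Run:
```python
from h import *
look([.478,.2746,.056],"c7.png");delta(.478,.2746,.06)
```

```text
[0.4786 0.2733 0.0725] 0.02 [ 0.3 -0.7 -0.2]
pred [[296.4, 220.0], [296.4, 224.4]] off 266 184
now [0.4792 0.2738 0.0731] shift [ 0.0009 -0.0012  0.0131] turn deg [0.02 0.05 0.13]
```

View pics/c7.png

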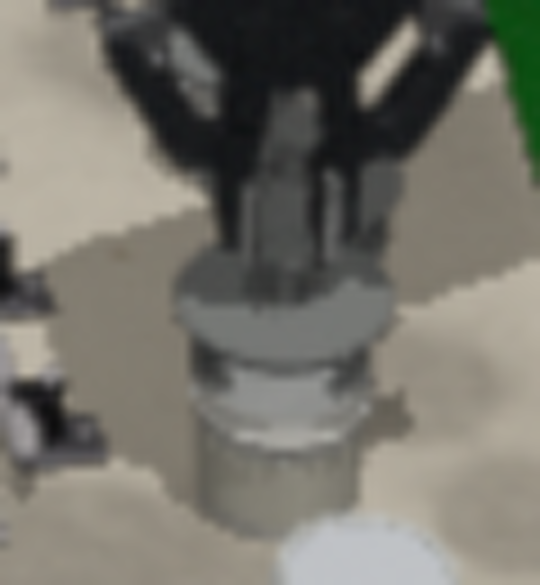

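The side crop shows the lid centre at u≈285 and the tub rim centre at u≈285, so they are aligned and the lid is level. Press.

Request:
arm_command(
  deltas=[0,0.001,-0.001,0.008,0,0,0,0,0.001,-0.001,0.014,0,0,0,0,0.001,-0.001,0.016,0,0,0,0,0.001,-0.001,0.016,0,0,0],
)

```text
t: 25.45
eef_pos: [0.4777, 0.2756, 0.0564]
eef_rot: [0.706, 0.708, -0.0, 0.0]
force: [-0.3, 0.5, -1.6]
width: 0.0199
grip_force: 58.9
```

Request:
arm_command(
  deltas=[0,0,0,0.001,0,0,0,0,0,0,0.002,0,0,0,0,0,0,0.003,0,0,0],
)

```text
t: 25.75
eef_pos: [0.4782, 0.2757, 0.054]
eef_rot: [0.706, 0.708, 0.0, 0.001]
force: [0.8, -0.7, -0.2]
width: 0.02
grip_force: 58.9
```

Request:
arm_command(
  deltas=[0,0,0,0.001,0,0,0,0,0,0,0.002,0,0,0],
)

```text
t: 25.95
eef_pos: [0.4787, 0.2759, 0.0523]
eef_rot: [0.706, 0.708, 0.001, 0.001]
force: [0.8, -0.2, 3.8]
width: 0.0201
grip_force: 59.3
```

Request:
arm_command(
  deltas=[0,0,0,0.001,0,0,0,0,0,0,0.002,0,0,0],
)

```text
t: 26.15
eef_pos: [0.479, 0.2762, 0.0509]
eef_rot: [0.706, 0.708, 0.001, 0.001]
force: [0.3, -0.6, 10.0]
width: 0.0199
grip_force: 60.1
```

Contact at about 0.0535, as predicted; seat is expected near 0.0435.

Request:
arm_command(
  deltas=[0,0,0,0.001,0,0,0,0,0,0,0.002,0,0,0],
)

```text
t: 26.35
eef_pos: [0.4796, 0.2765, 0.0496]
eef_rot: [0.706, 0.708, 0.002, 0.001]
force: [-0.7, 0.1, 11.4]
width: 0.02
grip_force: 60.3
```

Request:
arm_command(
  deltas=[0,0,0,0.001,0,0,0,0,0,0,0.002,0,0,0],
)

```text
t: 26.55
eef_pos: [0.4793, 0.2763, 0.0472]
eef_rot: [0.706, 0.708, 0.001, 0.001]
force: [-1.5, -0.1, 7.1]
width: 0.0202
grip_force: 59.8
```

Request:
arm_command(
  deltas=[0,0,0,0.001,0,0,0,0,0,0,0.0015,0,0,0],
)

```text
t: 26.75
eef_pos: [0.4779, 0.2756, 0.0443]
eef_rot: [0.706, 0.708, -0.0, 0.0]
force: [-0.1, -0.3, 4.1]
width: 0.0201
grip_force: 59.4
```

Request:
arm_command(
  deltas=[0,0,0,0.0005,0,0,0,0,0,0,0.001,0,0,0],
)

```text
t: 26.95
eef_pos: [0.4783, 0.2758, 0.044]
eef_rot: [0.706, 0.708, 0.0, 0.001]
force: [-3.2, -1.0, 11.1]
width: 0.0202
grip_force: 60.4
```

Request:
arm_command(
  deltas=[0,0,0,-0.001,0,0,0,0.6,0,0,-0.001,0,0,0,0.6,0,0,-0.001,0,0,0,0.6,0,0,-0.02,0,0,0,0.6,0,0,-0.064,0,0,0],
)

```text
t: 27.45
eef_pos: [0.4747, 0.2743, 0.1043]
eef_rot: [0.706, 0.708, -0.004, -0.001]
force: [-0.2, 0.3, 0.9]
width: 0.0513
grip_force: 0.0
```

Request:
arm_command(
  deltas=[0.6,-0.042,0.006,0,0,0,0,0.6,-0.084,0.012,0,0,0,0,0.6,-0.126,0.018,0,0,0,0,0.6,-0.168,0.024,0,0,0,0,0.6,-0.21,0.03,0,0,0,0],
)

```text
t: 27.95
eef_pos: [0.5087, 0.0642, 0.1073]
eef_rot: [0.706, 0.709, -0.0, 0.0]
force: [0.2, -0.0, -0.9]
width: 0.0511
grip_force: 0.0
```

Request:
arm_command(
  deltas=[0.6,-0.042,0.006,0,0,0,0,0.6,-0.084,0.012,0,0,0,0,0.6,-0.126,0.018,0,0,0,0,0.6,-0.168,0.024,0,0,0,0,0.6,-0.21,0.03,0,0,0,0],
)

```text
t: 28.45
eef_pos: [0.5395, -0.1458, 0.1074]
eef_rot: [0.706, 0.708, 0.0, 0.0]
force: [1.8, 0.2, 0.1]
width: 0.0511
grip_force: 0.0
```

Request:
arm_command(
  deltas=[0.6,-0.042,0.006,0,0,0,0,0.6,-0.084,0.012,0,0,0,0,0.6,-0.126,0.018,0,0,0,0,0.6,-0.168,0.024,0,0,0,0,0.6,-0.21,0.029,0,0,0,0],
)

```text
t: 28.95
eef_pos: [0.5693, -0.3556, 0.1073]
eef_rot: [0.706, 0.708, 0.0, 0.0]
force: [0.4, -0.4, 0.8]
width: 0.0516
grip_force: 0.0
```

Request:
arm_command(
  deltas=[0.6,-0.042,0.005,0.01,0,0,0,0.6,-0.079,0.01,0.03,0,0,0,0.6,-0.079,0.01,0.05,0,0,0,0.6,-0.079,0.01,0.05,0,0,0],
)

```text
t: 29.35
eef_pos: [0.5771, -0.4322, 0.0533]
eef_rot: [0.706, 0.708, -0.0, -0.003]
force: [-0.6, 1.2, 0.5]
width: 0.0517
grip_force: 0.0
```

Run:
```python
from h import *
cam("side");tubs(cam("top"));delta(.577,-.4335,.007)
```

```text
tub [136, 231, 18, 19, 267] [0.4658 0.3813 0.056 ]
now [ 0.5791 -0.432   0.0571] shift [-0.0015 -0.002   0.0501] turn deg [-0.06 -0.07  0.23]
```

Request:
arm_command(
  deltas=[0.6,-0.001,-0.001,0.025,0,0,0,0.6,-0.001,-0.001,0.045,0,0,0,0.6,-0.001,-0.001,0.05,0,0,0,0.6,-0.001,-0.001,0.05,0,0,0,0.3,-0.001,-0.001,0.05,0,0,0],
)

```text
t: 29.95
eef_pos: [0.5798, -0.4343, 0.0097]
eef_rot: [0.705, 0.709, 0.0, 0.002]
force: [-0.1, 0.3, -0.8]
width: 0.0378
grip_force: 0.0
```

Request:
arm_command(
  deltas=[0,0,0,0,0,0,0,0,0,0,0,0,0,0,0,0,0,0,0,0,0],
)

```text
t: 30.25
eef_pos: [0.58, -0.4348, 0.0098]
eef_rot: [0.706, 0.709, 0.0, 0.002]
force: [-0.3, 1.1, 6.0]
width: 0.0202
grip_force: 58.7
```

Request:
arm_command(
  deltas=[0,0,0,-0.03,0,0,0,0,0,0,-0.065,0,0,0,0,0,0,-0.09,0,0,0,0,0,0,-0.1,0,0,0],
)

```text
t: 30.65
eef_pos: [0.58, -0.4352, 0.1113]
eef_rot: [0.706, 0.708, 0.0, 0.003]
force: [0.2, 0.2, -0.3]
width: 0.0204
grip_force: 58.8
```

Run:
```python
from h import *
cam("side");delta(.4658,.3813,.105);print(robot.read_state()["qpos"])
```

```text
now [ 0.5801 -0.4352  0.1116] shift [ 0.817  -0.1112  0.0027] turn deg [0.25 0.24 0.22]
[-7.45329916e-01  7.08941862e-01  2.18683746e-01  1.07458476e+00
 -9.21070990e-05  8.21637312e-01]
```

Request:
arm_command(
  deltas=[0,0.043,-0.006,0,0,0,0,0,0.086,-0.012,0,0,0,0,0,0.129,-0.018,0,0,0,0,0,0.172,-0.024,0,0,0,0,0,0.215,-0.03,0,0,0,0],
)

```text
t: 31.2
eef_pos: [0.5462, -0.2169, 0.1059]
eef_rot: [0.706, 0.708, -0.0, -0.001]
force: [0.1, 0.4, -1.0]
width: 0.0201
grip_force: 58.8
```

Request:
arm_command(
  deltas=[0,0.043,-0.006,0,0,0,0,0,0.086,-0.012,0,0,0,0,0,0.129,-0.018,0,0,0,0,0,0.172,-0.024,0,0,0,0,0,0.215,-0.03,0,0,0,0],
)

```text
t: 31.7
eef_pos: [0.5154, -0.0024, 0.1061]
eef_rot: [0.706, 0.708, -0.001, -0.0]
force: [0.5, 0.6, -0.7]
width: 0.02
grip_force: 58.8
```

Request:
arm_command(
  deltas=[0,0.043,-0.006,0,0,0,0,0,0.086,-0.012,0,0,0,0,0,0.129,-0.018,0,0,0,0,0,0.172,-0.024,0,0,0,0,0,0.215,-0.03,0,0,0,0],
)

```text
t: 32.2
eef_pos: [0.4846, 0.2121, 0.106]
eef_rot: [0.706, 0.708, -0.001, -0.0]
force: [0.7, 0.1, -1.4]
width: 0.0201
grip_force: 58.8
```

Request:
arm_command(
  deltas=[0,0.043,-0.006,0,0,0,0,0,0.086,-0.012,0,0,0,0,0,0.129,-0.018,0,0,0,0,0,0.172,-0.023,0,0,0,0,0,0.172,-0.023,0,0,0,0],
)

```text
t: 32.7
eef_pos: [0.4608, 0.3871, 0.1056]
eef_rot: [0.704, 0.711, 0.0, -0.0]
force: [-0.3, -1.4, -1.4]
width: 0.0203
grip_force: 58.9
```

Run:
```python
from h import *
cam("side");tubs(cam("top"));delta(.4658,.3813,.06);print(robot.read_state()["width"])
```

```text
tub [265, 270, 29, 8, 118] [ 0.3622 -0.066   0.056 ]
now [0.4612 0.3827 0.1055] shift [-0.0013  0.0047  0.0455] turn deg [-0.08  0.15  0.34]
0.019767343308439673
```

Request:
arm_command(
  deltas=[0,-0.001,0.0035,0.02,0,0,0,0,-0.001,0.0035,0.042,0,0,0,0,-0.001,0.0035,0.048,0,0,0,0,-0.001,0.0035,0.049,0,0,0,0,-0.001,0.0035,0.049,0,0,0],
)

```text
t: 33.3
eef_pos: [0.4664, 0.3809, 0.0586]
eef_rot: [0.706, 0.708, -0.0, 0.0]
force: [0.4, -0.2, -0.7]
width: 0.0202
grip_force: 58.9
```

Run:
```python
from h import *
cam("side");delta(.4658,.3813,.06)
```

```text
now [0.4667 0.3813 0.059 ] shift [-0.     -0.0009 -0.001 ] turn deg [0.08 0.02 0.17]
```

Request:
arm_command(
  deltas=[0,0,-0.001,0.003,0,0,0,0,0,-0.001,0.005,0,0,0,0,0,-0.001,0.006,0,0,0,0,0,-0.001,0.007,0,0,0],
)

```text
t: 33.75
eef_pos: [0.4655, 0.3818, 0.0517]
eef_rot: [0.706, 0.708, 0.0, 0.001]
force: [-0.7, -0.9, 3.3]
width: 0.0202
grip_force: 59.3
```

Request:
arm_command(
  deltas=[0,0,0,0.001,0,0,0,0,0,0,0.002,0,0,0],
)

```text
t: 33.95
eef_pos: [0.4659, 0.3823, 0.0504]
eef_rot: [0.706, 0.709, 0.001, 0.001]
force: [-0.7, -0.6, 9.1]
width: 0.0202
grip_force: 59.9
```

Request:
arm_command(
  deltas=[0,0,0,0.001,0,0,0,0,0,0,0.002,0,0,0],
)

```text
t: 34.15
eef_pos: [0.4662, 0.383, 0.0491]
eef_rot: [0.706, 0.709, 0.002, 0.0]
force: [-1.8, -0.1, 8.8]
width: 0.0203
grip_force: 60.1
```

Request:
arm_command(
  deltas=[0,0,0,0.001,0,0,0,0,0,0,0.002,0,0,0],
)

```text
t: 34.35
eef_pos: [0.4663, 0.3832, 0.0471]
eef_rot: [0.706, 0.709, 0.002, 0.0]
force: [-1.1, 0.8, 9.9]
width: 0.0204
grip_force: 60.0
```

Request:
arm_command(
  deltas=[0,0,0,0.001,0,0,0,0,0,0,0.0015,0,0,0],
)

```text
t: 34.55
eef_pos: [0.4652, 0.3817, 0.044]
eef_rot: [0.706, 0.709, 0.0, 0.001]
force: [0.9, -0.2, -2.2]
width: 0.0202
grip_force: 58.7
```

Request:
arm_command(
  deltas=[0,0,0,0.001,0,0,0,0,0,0,0.0015,0,0,0],
)

```text
t: 34.75
eef_pos: [0.4651, 0.3817, 0.0431]
eef_rot: [0.706, 0.708, 0.0, 0.0]
force: [-2.7, -2.9, 11.8]
width: 0.0199
grip_force: 60.3
```

Request:
arm_command(
  deltas=[0,0,0,0.0005,0,0,0,0,0,0,0.0005,0,0,0],
)

```text
t: 34.95
eef_pos: [0.4651, 0.3817, 0.0431]
eef_rot: [0.706, 0.708, 0.0, 0.0]
force: [-3.3, -3.1, 11.0]
width: 0.0205
grip_force: 60.3
```

All four lids are seated. Release, go to the first tub, and check the lids from the side.

Request:
arm_command(
  deltas=[0,0,0,-0.001,0,0,0,0.6,0,0,-0.001,0,0,0,0.6,0,0,-0.001,0,0,0,0.6,0,0,-0.02,0,0,0,0.6,0,0,-0.064,0,0,0],
)

```text
t: 35.45
eef_pos: [0.462, 0.3797, 0.1021]
eef_rot: [0.706, 0.708, -0.004, -0.001]
force: [0.6, -0.1, -0.1]
width: 0.0514
grip_force: 0.0
```

Request:
arm_command(
  deltas=[0.6,-0.039,0,0,0,0,0,0.6,-0.078,-0.001,0,0,0,0,0.6,-0.117,-0.001,0,0,0,0,0.6,-0.156,-0.002,0,0,0,0,0.6,-0.195,-0.002,0,0,0,0],
)

```text
t: 35.95
eef_pos: [0.4634, 0.1853, 0.1056]
eef_rot: [0.706, 0.709, -0.0, 0.0]
force: [0.9, -0.4, 0.3]
width: 0.0516
grip_force: 0.0
```

Request:
arm_command(
  deltas=[0.6,-0.039,0,0,0,0,0,0.6,-0.078,-0.001,0,0,0,0,0.6,-0.114,-0.002,0,0,0,0,0.6,-0.114,-0.002,0,0,0,0],
)

```text
t: 36.35
eef_pos: [0.4621, 0.0693, 0.1057]
eef_rot: [0.708, 0.706, -0.001, 0.001]
force: [-0.5, 0.2, -0.4]
width: 0.0511
grip_force: 0.0
```

Run:
```python
from h import *
a=cam("side"); delta(.4617,.0725,.045)
crop(a,225,165,325,265,6,"c8.png")
f=a["frame"]; print(px(a,[[.4617,.0725,.083],[.4558,.1675,.083],[.4782,.2757,.083],[.4651,.3817,.083]]).round(1).tolist())
```

```text
now [0.4622 0.071  0.1058] shift [ 0.0015 -0.0006  0.0608] turn deg [ 0.02  0.02 -0.01]
[[293.4, 181.7], [298.9, 197.4], [296.7, 217.9], [306.2, 240.0]]
```

View pics/c8.png

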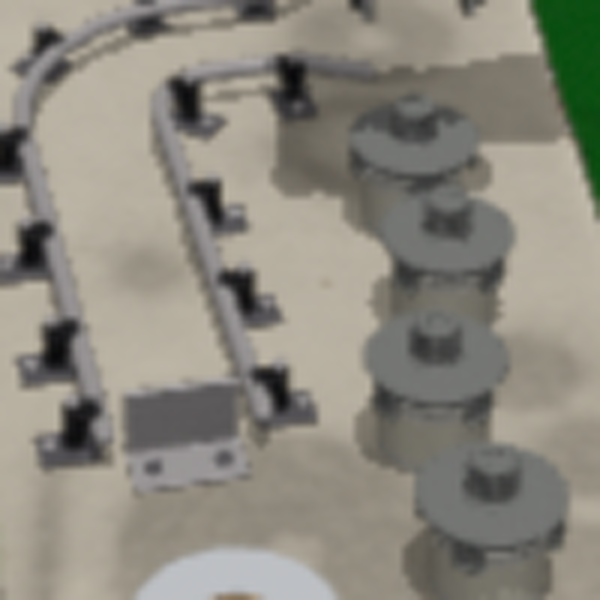

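The side view shows all four lids on, level and flush, at crop (412,140), (450,235), (437,355) and (492,495). Now slide the first tub.

Request:
arm_command(
  deltas=[0.6,0.001,0,0.03,0,0,0,0.6,0.001,0,0.05,0,0,0,0.6,0.001,0,0.062,0,0,0,0.6,0.001,0,0.062,0,0,0,0.3,0.001,0,0.062,0,0,0],
)

```text
t: 36.9
eef_pos: [0.4622, 0.0744, 0.0439]
eef_rot: [0.705, 0.709, -0.0, 0.0]
force: [-0.1, -0.1, 1.1]
width: 0.038
grip_force: 0.0
```

Request:
arm_command(
  deltas=[0,0,0,0,0,0,0,0,0,0,0,0,0,0,0,0,0,0,0,0,0],
)

```text
t: 37.2
eef_pos: [0.4631, 0.0741, 0.0449]
eef_rot: [0.706, 0.709, 0.001, 0.001]
force: [-1.3, 0.7, 7.4]
width: 0.0199
grip_force: 58.7
```

Request:
arm_command(
  deltas=[0,-0.008,-0.006,0,0,0,0,0,-0.022,-0.015,0,0,0,0,0,-0.037,-0.026,0,0,0,0,0,-0.053,-0.037,0,0,0,0,0,-0.07,-0.05,0,0,0,0],
)

```text
t: 37.7
eef_pos: [0.4143, 0.0029, 0.0451]
eef_rot: [0.706, 0.709, 0.002, 0.002]
force: [2.3, 3.6, 9.0]
width: 0.0194
grip_force: 59.4
```

Request:
arm_command(
  deltas=[0,0,0,-0.001,0,0,0,0,0,0,-0.001,0,0,0],
)

```text
t: 37.9
eef_pos: [0.4124, 0.003, 0.0451]
eef_rot: [0.706, 0.708, -0.0, 0.001]
force: [-0.5, 0.2, -0.1]
width: 0.0198
grip_force: 58.7
```

Request:
arm_command(
  deltas=[0,0,0,-0.0005,0,0,0,0,0,0,-0.0005,0,0,0],
)

```text
t: 38.1
eef_pos: [0.4127, 0.0038, 0.0453]
eef_rot: [0.705, 0.709, -0.0, 0.0]
force: [0.2, -0.5, -0.6]
width: 0.0196
grip_force: 58.7
```

Request:
arm_command(
  deltas=[0,-0.012,0,0,0,0,0,0,-0.029,0,0,0,0,0,0,-0.047,0,0,0,0,0,0,-0.066,0,0,0,0,0,0,-0.085,0,0,0,0,0],
)

```text
t: 38.6
eef_pos: [0.4139, -0.082, 0.0462]
eef_rot: [0.705, 0.709, 0.001, 0.001]
force: [-3.4, 6.3, 27.7]
width: 0.0196
grip_force: 71.8
```

Request:
arm_command(
  deltas=[0,-0.018,0,0,0,0,0,0,-0.034,0,0,0,0,0,0,-0.046,0.002,0,0,0,0,0,-0.051,0.005,0,0,0,0,0,-0.051,0.008,0,0,0,0],
)

```text
t: 39.1
eef_pos: [0.421, -0.1328, 0.0461]
eef_rot: [0.706, 0.708, 0.0, -0.0]
force: [-2.6, 2.7, 10.8]
width: 0.0195
grip_force: 73.8
```

Request:
arm_command(
  deltas=[0,0.001,0.01,0,0,0,0,0,0.003,0.024,0,0,0,0,0,0.005,0.038,0,0,0,0,0,0.007,0.052,0,0,0,0,0,0.008,0.064,0,0,0,0],
)

```text
t: 39.6
eef_pos: [0.4855, -0.1245, 0.0458]
eef_rot: [0.706, 0.709, -0.0, 0.0]
force: [-1.2, -0.5, 6.3]
width: 0.02
grip_force: 72.3
```

Request:
arm_command(
  deltas=[0,0,0,-0.001,0,0,0,0,0,0,-0.001,0,0,0],
)

```text
t: 39.8
eef_pos: [0.4854, -0.1243, 0.0464]
eef_rot: [0.706, 0.709, 0.0, 0.001]
force: [1.2, 0.1, 0.0]
width: 0.0196
grip_force: 71.7
```

Run:
```python
from h import *
a=cam("side"); delta(.4847,-.125,.045);s=robot.read_state();print(s["force"],s["moment"],s["width"],s["grip_force"])
f=a["frame"].astype(int); u,v=px(a,[.485,-.125,.06])[0]; u0,v0=int(u)-16,int(v)-14
print(u0,v0)
g=cv2.cvtColor(a["frame"],cv2.COLOR_RGB2GRAY)[v0:v0+34,u0:u0+32]
for r in range(0,34,1): print(v0+r,' '.join(f"{x:3d}" for x in g[r]))
```

```text
now [ 0.4852 -0.1243  0.0465] shift [-0.0007 -0.0005  0.0015] turn deg [0.06 0.02 0.23]
[ 1.05672648 -0.40599764 -0.09619758] [-0.08584477 -0.28823352  0.01898491] 0.01940299027672494 71.68931722640991
264 144
144 148 148 146 145 140  95  48  29  26  26  24  23  23  24  57 115 112 103 101  78  39  23  23  24  32  53  46  59  99 159 170 170
145 127 126 118 110 109  87  66  39  33  31  27  21  22  27  48  88  91  90  87  64  33  24  24  33  76 114 108 121 145 168 172 172
146  96  91  87  92  93  91  86  63  60  54  49  31  24  36  56  84  89  88  87  61  35  33  27  62 139 166 169 170 170 172 173 173
147  90  91  89  90  90  91  89  87  87  86  85  45  30  61  58  87  89  89  90  63  49  57  41  89 161 173 174 174 174 174 173 173
148  91  93  91  90  90  92  89  88  93  94 100  53  35  72  69 109 110 112 119  81  59  66  51 110 167 175 175 175 175 175 173 173
149 105 114 109 104 109 118 105 107 120 116 107  55  36  72  80 145 158 169 167 102  63  68  55 118 169 176 176 176 174 174 173 174
150 142 153 154 156 167 168 167 167 167 165 140  71  38  74  85 161 172 175 170 104  62  68  64 13
[... 2897 characters left out ...]
 149 146 140 128 117 137 139 140 140 141
173 172 169 169 168 167 166 160 119 104 110 103 106 110 118 126 133 138 139 142 149 150 149 147 143 132 118 131 138 139 140 142 143
174 170 161 163 159 160 163 153  98  79 127 135 146 150 142 143 145 142 140 132 145 146 142 140 132 114 101 133 139 138 138 140 142
175 159 162 165 162 160 155 147  84  46  70  71  94 129 138 145 150 153 155 156 157 150 146 140 108  94 103 132 137 137 138 141 143
176 137 136 133 129 126 121 110  62  27  22  22  49  96 107 109 115 122 129 133 137 144 148 151 120 107 129 135 136 138 140 143 144
177 116 116 122 124 133 133 125  81  34  15  21  65 125 133 111 104 103 107 107 106 112 116 122 116 131 138 137 139 142 144 146 149
```

A grip-slacken event probably occurred (grip force jumped, and the plate edge looks slightly tilted in pixel rows). I'll release, lift off and look.

Request:
arm_command(
  deltas=[0.6,0,0,0,0,0,0,0.6,0,0,0,0,0,0,0.6,0,0,0,0,0,0,0.6,0,0,-0.03,0,0,0,0.6,0,0,-0.08,0,0,0],
)

```text
t: 40.35
eef_pos: [0.4819, -0.1232, 0.1247]
eef_rot: [0.706, 0.708, -0.001, -0.003]
force: [1.8, -0.2, -0.7]
width: 0.0512
grip_force: 0.0
```

Run:
```python
from h import *
a=cam("side"); delta(.4847,-.125,.045); b=cam("top")
u,v=px(a,[.485,-.125,.06])[0].astype(int); U,V=px(b,[.485,-.125,.06])[0].astype(int); print(u-25,v-30,U-25,V-30)
A=cv2.resize(a["frame"][v-30:v+30,u-25:u+25],None,fx=8,fy=8,interpolation=2); B=cv2.resize(b["frame"][V-30:V+30,U-25:U+25],None,fx=8,fy=8,interpolation=2)
cv2.imwrite("pics/c9.png",np.hstack([A,B])[:,:,::-1])
```

```text
now [ 0.4876 -0.1254  0.1342] shift [ 0.0007 -0.0036  0.0892] turn deg [0.39 0.19 0.22]
255 128 273 206
```

View pics/c9.png

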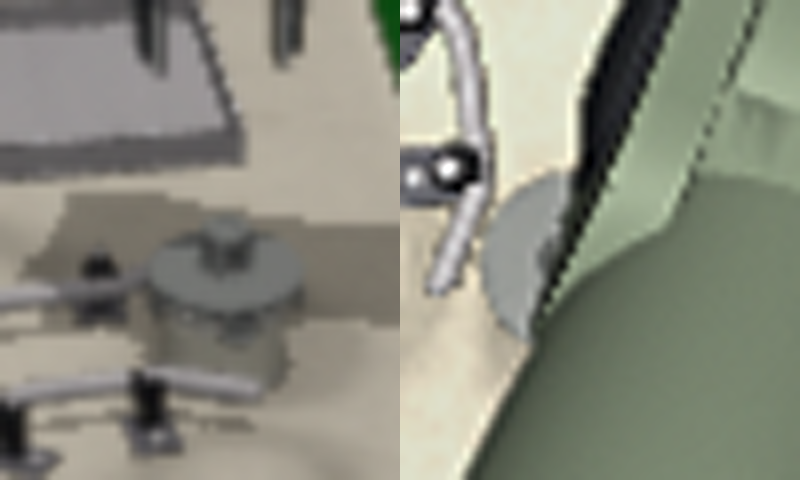

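The view shows the lid level and flush on an upright tub at side-crop centre (225,270), so the tub had only tilted in the grip and fell back. It stands a few mm off the gripper; I'll regrip deeper and go slower.

Run:
```python
from h import *
a=cam("side"); b=cam("top")
print(ray(a,[282.7,161.3],.0605)[0])
# top: left edge of grey plate -> y of edge; right side hidden. fit circle to the visible rim
h=cv2.cvtColor(b["frame"],cv2.COLOR_RGB2HSV); 
pts=np.array([(482,258),(490,220),(512,190),(545,174),(566,170),(494,302),(524,334)],float)
w=ray(b,np.c_[(pts[:,0]-400)/8+273-.44,pts[:,1]/8+206-.44],.0605)[:,:2]
from scipy.optimize import least_squares
r=least_squares(lambda p:np.hypot(*(w-p).T)-.038,[.48,-.12]);print(r.x,(r.fun*1e3).round(1))
delta(.477,-.117,.1)
```

```text
[ 0.47852141 -0.10558296  0.0605    ]
[ 0.48109362 -0.11277562] [ 0.3  0.5  0.5 -0.7 -0.9 -0.3 -0.9]
now [ 0.486  -0.1248  0.1278] shift [ 0.0078 -0.009   0.0277] turn deg [0.2  0.11 0.21]
```

Request:
arm_command(
  deltas=[0.6,0.0115,-0.0055,0.02,0,0,0,0.6,0.0115,-0.0055,0.045,0,0,0,0.6,0.0115,-0.0055,0.07,0,0,0,0.6,0.0115,-0.0055,0.083,0,0,0,0.6,0.0115,-0.0055,0.083,0,0,0],
)

```text
t: 41.05
eef_pos: [0.4762, -0.1116, 0.0404]
eef_rot: [0.706, 0.708, -0.001, -0.003]
force: [0.3, -0.4, 0.6]
width: 0.0511
grip_force: 0.0
```

Request:
arm_command(
  deltas=[0.6,0,0,0.002,0,0,0,0.6,0,0,0.002,0,0,0],
)

```text
t: 41.25
eef_pos: [0.4796, -0.1129, 0.0417]
eef_rot: [0.706, 0.708, -0.0, 0.0]
force: [-0.4, 0.5, -0.6]
width: 0.0512
grip_force: 0.0
```

Request:
arm_command(
  deltas=[0.6,0,0,0.0025,0,0,0,0.4,0,0,0.0025,0,0,0,0,0,0,0.0025,0,0,0,0,0,0,0.0025,0,0,0,0,0,0,0.0025,0,0,0],
)

```text
t: 41.75
eef_pos: [0.4797, -0.113, 0.0396]
eef_rot: [0.706, 0.708, 0.0, 0.001]
force: [-3.0, 0.4, 6.6]
width: 0.0206
grip_force: 58.6
```

Request:
arm_command(
  deltas=[0,0,0,0,0,0,0,0,0,0,0,0,0,0],
)

```text
t: 41.95
eef_pos: [0.4797, -0.113, 0.0396]
eef_rot: [0.706, 0.708, 0.0, 0.001]
force: [-2.1, 0.1, 6.0]
width: 0.0207
grip_force: 58.6
```

Request:
arm_command(
  deltas=[0,0,0,-0.0008,0,0,0,0,0,0,-0.0008,0,0,0],
)

```text
t: 42.15
eef_pos: [0.4795, -0.1128, 0.0398]
eef_rot: [0.706, 0.708, 0.0, 0.0]
force: [0.3, -1.1, -0.5]
width: 0.0209
grip_force: 58.8
```

Request:
arm_command(
  deltas=[0,0,0,-0.0003,0,0,0,0,-0.003,0.004,-0.0003,0,0,0,0,-0.006,0.009,-0.0003,0,0,0,0,-0.009,0.015,-0.0003,0,0,0],
)

```text
t: 42.55
eef_pos: [0.4949, -0.1221, 0.0401]
eef_rot: [0.706, 0.708, -0.0, 0.0]
force: [0.4, -0.2, -1.2]
width: 0.0206
grip_force: 58.8
```

Request:
arm_command(
  deltas=[0,0,0.008,0,0,0,0,0,0.001,0.018,0,0,0,0,0,0.002,0.028,0,0,0,0,0,0.003,0.038,0,0,0,0,0,0.004,0.045,0,0,0,0],
)

```text
t: 43.05
eef_pos: [0.5408, -0.1174, 0.0402]
eef_rot: [0.706, 0.709, 0.0, 0.001]
force: [-0.5, 0.5, -1.2]
width: 0.021
grip_force: 58.8
```

Request:
arm_command(
  deltas=[0,0.001,0.009,0,0,0,0,0,0.002,0.018,0,0,0,0,0,0.003,0.026,0,0,0,0,0,0.0045,0.034,0,0,0,0,0,0.0045,0.034,0,0,0,0],
)

```text
t: 43.55
eef_pos: [0.575, -0.1129, 0.0403]
eef_rot: [0.706, 0.709, 0.0, 0.001]
force: [0.3, -0.9, -2.2]
width: 0.0208
grip_force: 58.8
```

Request:
arm_command(
  deltas=[0,0.002,0.011,0,0,0,0,0,0.0057,0.0215,0,0,0,0,0,0.011,0.0315,0,0,0,0,0,0.0168,0.0407,0,0,0,0,0,0.0243,0.049,0,0,0,0],
)

```text
t: 44.05
eef_pos: [0.6234, -0.088, 0.0402]
eef_rot: [0.706, 0.708, 0.0, 0.001]
force: [0.2, 0.8, -1.5]
width: 0.0212
grip_force: 58.9
```

Request:
arm_command(
  deltas=[0,0.008,0.0075,0,0,0,0,0,0.0175,0.0135,0,0,0,0,0,0.0275,0.0185,0,0,0,0,0,0.038,0.022,0,0,0,0,0,0.049,0.0245,0,0,0,0],
)

```text
t: 44.55
eef_pos: [0.6469, -0.0384, 0.0402]
eef_rot: [0.706, 0.709, -0.0, 0.0]
force: [0.4, -0.1, -2.2]
width: 0.0211
grip_force: 58.9
```

Request:
arm_command(
  deltas=[0,0.011,0.0005,0,0,0,0,0,0.022,0,0,0,0,0,0,0.033,-0.001,0,0,0,0,0,0.043,-0.0025,0,0,0,0,0,0.053,-0.004,0,0,0,0],
)

```text
t: 45.05
eef_pos: [0.6422, 0.0145, 0.0402]
eef_rot: [0.706, 0.708, -0.0, 0.0]
force: [-0.7, -0.2, -1.2]
width: 0.021
grip_force: 58.9
```

Request:
arm_command(
  deltas=[0,0.01,-0.0013,0,0,0,0,0,0.022,-0.0029,0,0,0,0,0,0.035,-0.0046,0,0,0,0,0,0.048,-0.0063,0,0,0,0,0,0.061,-0.008,0,0,0,0],
)

```text
t: 45.55
eef_pos: [0.6341, 0.0757, 0.0402]
eef_rot: [0.706, 0.709, 0.0, 0.0]
force: [0.1, -0.3, -1.7]
width: 0.0209
grip_force: 58.9
```

Request:
arm_command(
  deltas=[0,0.013,-0.0017,0,0,0,0,0,0.026,-0.0034,0,0,0,0,0,0.039,-0.0051,0,0,0,0,0,0.052,-0.0068,0,0,0,0,0,0.065,-0.0085,0,0,0,0],
)

```text
t: 46.05
eef_pos: [0.6253, 0.1406, 0.0401]
eef_rot: [0.706, 0.708, -0.0, 0.0]
force: [-0.6, -0.5, -1.0]
width: 0.0208
grip_force: 58.9
```

Request:
arm_command(
  deltas=[0,0.013,-0.0017,0,0,0,0,0,0.026,-0.0034,0,0,0,0,0,0.039,-0.0051,0,0,0,0,0,0.052,-0.0068,0,0,0,0,0,0.065,-0.0085,0,0,0,0],
)

```text
t: 46.55
eef_pos: [0.6166, 0.2056, 0.0401]
eef_rot: [0.706, 0.708, -0.0, 0.0]
force: [0.6, -0.2, -1.6]
width: 0.0206
grip_force: 58.9
```

Request:
arm_command(
  deltas=[0,0.004,-0.0005,0,0,0,0,0,0.008,-0.001,0,0,0,0,0,0.012,-0.0015,0,0,0,0],
)

```text
t: 46.85
eef_pos: [0.6153, 0.2164, 0.04]
eef_rot: [0.706, 0.708, -0.0, 0.001]
force: [0.1, -1.2, -2.8]
width: 0.021
grip_force: 58.9
```

Request:
arm_command(
  deltas=[0,0.004,-0.0005,0,0,0,0,0,0.007,-0.001,0,0,0,0,0,0.009,-0.001,0,0,0,0],
)

```text
t: 47.15
eef_pos: [0.6142, 0.2252, 0.0401]
eef_rot: [0.706, 0.708, -0.0, 0.001]
force: [0.8, -2.4, 0.0]
width: 0.0205
grip_force: 59.0
```

Request:
arm_command(
  deltas=[0,0.002,0,0,0,0,0,0,0.004,-0.0005,0,0,0,0],
)

```text
t: 47.35
eef_pos: [0.6143, 0.2272, 0.0407]
eef_rot: [0.706, 0.708, -0.001, 0.003]
force: [-0.4, -8.5, 6.0]
width: 0.0206
grip_force: 59.6
```

Request:
arm_command(
  deltas=[0,0.002,0,0,0,0,0,0,0.003,-0.0005,0,0,0,0],
)

```text
t: 47.55
eef_pos: [0.6145, 0.2286, 0.0414]
eef_rot: [0.707, 0.708, -0.002, 0.004]
force: [-0.0, -11.1, 8.5]
width: 0.0209
grip_force: 59.9
```

The tub is against the stop (contact at y≈0.226). Back off the load and release.

Request:
arm_command(
  deltas=[0,-0.003,0,0,0,0,0,0,-0.006,0.0005,0,0,0,0,0,-0.006,0.0005,0,0,0,0],
)

```text
t: 47.85
eef_pos: [0.614, 0.2262, 0.0402]
eef_rot: [0.706, 0.708, 0.0, 0.0]
force: [0.5, -1.7, 0.1]
width: 0.0211
grip_force: 59.1
```

Run:
```python
from h import *
cam("side");delta(.6145,.2265,.04);print(robot.read_state()["force"])
```

```text
now [0.614  0.2264 0.0402] shift [0.0001 0.0005 0.0002] turn deg [0.06 0.03 0.2 ]
[ 0.74383779 -2.20801093  1.1744514 ]
```

Request:
arm_command(
  deltas=[0.6,0,0,0,0,0,0,0.6,0,0,0,0,0,0,0.6,0,0,-0.02,0,0,0,0.6,0,0,-0.065,0,0,0,0.6,-0.012,-0.04,-0.065,0,0,0],
)

```text
t: 48.4
eef_pos: [0.5841, 0.2173, 0.1125]
eef_rot: [0.706, 0.709, 0.008, 0.005]
force: [0.1, 0.4, 0.6]
width: 0.0514
grip_force: 0.0
```

Request:
arm_command(
  deltas=[0.6,-0.015,-0.04,0,0,0,0,0.6,-0.03,-0.08,0,0,0,0,0.6,-0.047,-0.118,0,0,0,0,0.6,-0.047,-0.118,0.03,0,0,0,0.6,-0.047,-0.118,0.03,0,0,0],
)

```text
t: 48.9
eef_pos: [0.453, 0.1666, 0.0734]
eef_rot: [0.706, 0.709, -0.001, -0.001]
force: [1.2, 0.7, -0.3]
width: 0.0508
grip_force: 0.0
```

```bash
cat >> h.py <<'E'
def lids(c,guess):
    """plate centres near guesses from top view (Hough on upscaled window)"""
    f=cv2.medianBlur(cv2.cvtColor(c["frame"],cv2.COLOR_RGB2GRAY),3)
    for g in guess:
        u,v=px(c,[g[0],g[1],.0605])[0]; u0,v0=int(u)-20,int(v)-20
        r=cv2.resize(f[v0:v0+40,u0:u0+40],None,fx=6,fy=6,interpolation=2)
        k=cv2.HoughCircles(r,cv2.HOUGH_GRADIENT,1,60,param1=80,param2=14,minRadius=66,maxRadius=82)
        for q in ([] if k is None else k[0][:2]): print("lid",g,round(float(q[2])/6,1),ray(c,q[:2]/6+[u0-.42,v0-.42],.0605)[0][:2].round(4))
E
python3 - <<'E'
from h import *
b=cam("top"); lids(b,[(.6142,.2262),(.4557,.1675),(.478,.2755),(.465,.3815)]);cam("side");delta(.4557,.1675,.04)
E
```

```text
now [0.4562 0.1673 0.0753] shift [ 0.0002 -0.0005  0.0353] turn deg [0.02 0.02 0.24]
```

Request:
arm_command(
  deltas=[0.6,0,0,0.02,0,0,0,0.6,0,0,0.0355,0,0,0,0.6,0,0,0.0355,0,0,0,0.4,0,0,0.0355,0,0,0,0,0,0,0.0355,0,0,0],
)

```text
t: 49.5
eef_pos: [0.4571, 0.1672, 0.0405]
eef_rot: [0.706, 0.709, 0.001, 0.001]
force: [-0.3, -0.6, 0.5]
width: 0.0231
grip_force: 12.4
```

Request:
arm_command(
  deltas=[0,0,0,0,0,0,0,0,0,0,0,0,0,0,0,0,0,0,0,0,0],
)

```text
t: 49.8
eef_pos: [0.457, 0.1672, 0.0407]
eef_rot: [0.706, 0.709, 0.001, 0.001]
force: [-2.1, 0.8, 6.0]
width: 0.0205
grip_force: 58.7
```

Request:
arm_command(
  deltas=[0,0,0,-0.0009,0,0,0,0,0,0,-0.0009,0,0,0],
)

```text
t: 50.0
eef_pos: [0.4563, 0.167, 0.0408]
eef_rot: [0.706, 0.708, 0.0, 0.001]
force: [-0.2, 0.0, 1.9]
width: 0.0209
grip_force: 59.0
```

Request:
arm_command(
  deltas=[0,0,0,-0.0004,0,0,0,0,-0.008,-0.002,-0.0004,0,0,0,0,-0.018,-0.004,-0.0004,0,0,0,0,-0.03,-0.007,-0.0004,0,0,0,0,-0.042,-0.01,-0.0004,0,0,0],
)

```text
t: 50.5
eef_pos: [0.4459, 0.1238, 0.0409]
eef_rot: [0.706, 0.708, 0.0, 0.0]
force: [-0.8, 1.3, 1.3]
width: 0.0207
grip_force: 59.2
```

Request:
arm_command(
  deltas=[0,-0.012,-0.003,0,0,0,0,0,-0.024,-0.0055,0,0,0,0,0,-0.036,-0.008,0,0,0,0,0,-0.048,-0.011,0,0,0,0,0,-0.06,-0.014,0,0,0,0],
)

```text
t: 51.0
eef_pos: [0.4321, 0.0638, 0.0409]
eef_rot: [0.706, 0.708, 0.0, 0.0]
force: [-0.1, 3.0, 5.7]
width: 0.0204
grip_force: 59.5
```

Request:
arm_command(
  deltas=[0,-0.012,-0.003,0,0,0,0,0,-0.024,-0.0055,0,0,0,0,0,-0.036,-0.008,0,0,0,0,0,-0.048,-0.011,0,0,0,0,0,-0.06,-0.014,0,0,0,0],
)

```text
t: 51.5
eef_pos: [0.4181, 0.0036, 0.0408]
eef_rot: [0.706, 0.708, -0.0, 0.0]
force: [-0.2, 0.1, 0.4]
width: 0.0207
grip_force: 58.8
```

Request:
arm_command(
  deltas=[0,-0.012,-0.001,-0.0006,0,0,0,0,-0.024,-0.002,-0.0006,0,0,0,0,-0.036,-0.003,-0.0006,0,0,0,0,-0.048,-0.004,-0.0006,0,0,0,0,-0.06,-0.005,-0.0006,0,0,0],
)

```text
t: 52.0
eef_pos: [0.4135, -0.0563, 0.0414]
eef_rot: [0.706, 0.708, -0.0, 0.0]
force: [0.9, 0.3, -0.9]
width: 0.0206
grip_force: 58.7
```

Request:
arm_command(
  deltas=[0,-0.012,0,0,0,0,0,0,-0.024,0,0,0,0,0,0,-0.036,0,0,0,0,0,0,-0.048,0,0,0,0,0,0,-0.06,0,0,0,0,0],
)

```text
t: 52.5
eef_pos: [0.414, -0.1163, 0.0415]
eef_rot: [0.706, 0.708, -0.0, 0.0]
force: [-0.5, -0.2, -2.5]
width: 0.0205
grip_force: 58.8
```

Request:
arm_command(
  deltas=[0,-0.008,0.001,0,0,0,0,0,-0.012,0.008,0,0,0,0,0,-0.013,0.018,0,0,0,0,0,-0.012,0.029,0,0,0,0,0,-0.01,0.041,0,0,0,0],
)

```text
t: 53.0
eef_pos: [0.4563, -0.1248, 0.0416]
eef_rot: [0.706, 0.709, 0.0, 0.001]
force: [0.4, 0.5, -1.4]
width: 0.0206
grip_force: 58.8
```

Run:
```python
from h import *
cam("side");delta(.4544,-.129,.04);print(robot.read_state()["force"])
```

```text
now [ 0.4588 -0.1248  0.0419] shift [-0.0042 -0.0045  0.0019] turn deg [0.22 0.04 0.3 ]
[ 3.29156145 -0.20835583 -1.56570194]
```

Request:
arm_command(
  deltas=[0,0,0.012,0,0,0,0,0,0.001,0.024,0,0,0,0,0,0.002,0.036,0,0,0,0,0,0.003,0.048,0,0,0,0,0,0.0045,0.06,0,0,0,0],
)

```text
t: 53.55
eef_pos: [0.5161, -0.1203, 0.0416]
eef_rot: [0.706, 0.708, -0.0, 0.0]
force: [0.6, 0.1, -1.4]
width: 0.0208
grip_force: 58.9
```

Request:
arm_command(
  deltas=[0,0.0015,0.012,0,0,0,0,0,0.003,0.024,0,0,0,0,0,0.005,0.036,0,0,0,0,0,0.0065,0.048,0,0,0,0,0,0.008,0.0585,0,0,0,0],
)

```text
t: 54.05
eef_pos: [0.5746, -0.112, 0.0416]
eef_rot: [0.706, 0.709, 0.0, 0.0]
force: [-0.1, 0.5, -1.8]
width: 0.0207
grip_force: 58.9
```

Request:
arm_command(
  deltas=[0,0.002,0.011,0,0,0,0,0,0.0057,0.0215,0,0,0,0,0,0.011,0.0315,0,0,0,0,0,0.0168,0.0407,0,0,0,0,0,0.0243,0.049,0,0,0,0],
)

```text
t: 54.55
eef_pos: [0.6232, -0.0872, 0.0416]
eef_rot: [0.706, 0.708, -0.0, 0.0]
force: [-0.5, -0.3, -1.8]
width: 0.021
grip_force: 58.9
```

Request:
arm_command(
  deltas=[0,0.008,0.0075,0,0,0,0,0,0.0175,0.0135,0,0,0,0,0,0.0275,0.0185,0,0,0,0,0,0.038,0.022,0,0,0,0,0,0.049,0.0245,0,0,0,0],
)

```text
t: 55.05
eef_pos: [0.6469, -0.0376, 0.0416]
eef_rot: [0.706, 0.708, -0.0, 0.0]
force: [0.2, -0.6, -0.6]
width: 0.021
grip_force: 58.9
```

Request:
arm_command(
  deltas=[0,0.011,0.0005,0,0,0,0,0,0.022,0,0,0,0,0,0,0.033,-0.001,0,0,0,0,0,0.043,-0.0025,0,0,0,0,0,0.053,-0.004,0,0,0,0],
)

```text
t: 55.55
eef_pos: [0.6422, 0.0152, 0.0416]
eef_rot: [0.706, 0.708, -0.0, 0.0]
force: [-0.2, 0.3, -1.1]
width: 0.0208
grip_force: 58.9
```

Request:
arm_command(
  deltas=[0,0.012,-0.0016,0,0,0,0,0,0.024,-0.0031,0,0,0,0,0,0.036,-0.0047,0,0,0,0,0,0.048,-0.0063,0,0,0,0,0,0.06,-0.0078,0,0,0,0],
)

```text
t: 56.05
eef_pos: [0.6343, 0.0754, 0.0416]
eef_rot: [0.706, 0.709, -0.0, 0.0]
force: [-0.1, -0.4, -2.0]
width: 0.0206
grip_force: 58.9
```

Request:
arm_command(
  deltas=[0,0.012,-0.0016,0,0,0,0,0,0.024,-0.0031,0,0,0,0,0,0.036,-0.0047,0,0,0,0,0,0.048,-0.0063,0,0,0,0,0,0.057,-0.0075,0,0,0,0],
)

```text
t: 56.55
eef_pos: [0.6265, 0.1325, 0.0415]
eef_rot: [0.706, 0.709, 0.0, 0.0]
force: [1.0, -0.5, -1.1]
width: 0.0206
grip_force: 58.9
```

Request:
arm_command(
  deltas=[0,0.005,-0.0007,0,0,0,0,0,0.01,-0.0013,0,0,0,0,0,0.014,-0.0018,0,0,0,0],
)

```text
t: 56.85
eef_pos: [0.6249, 0.1455, 0.0415]
eef_rot: [0.706, 0.708, -0.0, 0.0]
force: [0.1, 0.3, -1.9]
width: 0.0207
grip_force: 58.9
```

Request:
arm_command(
  deltas=[0,0.002,0,0,0,0,0,0,0.004,-0.0005,0,0,0,0],
)

```text
t: 57.05
eef_pos: [0.6245, 0.1492, 0.0415]
eef_rot: [0.706, 0.708, -0.0, 0.001]
force: [0.3, -2.0, -2.2]
width: 0.0206
grip_force: 58.9
```

Request:
arm_command(
  deltas=[0,0.0015,0,0,0,0,0,0,0.0025,0,0,0,0,0],
)

```text
t: 57.25
eef_pos: [0.6244, 0.1517, 0.0415]
eef_rot: [0.706, 0.708, -0.0, 0.0]
force: [-0.0, 0.9, -1.8]
width: 0.0203
grip_force: 58.9
```

Request:
arm_command(
  deltas=[0,0.001,0,0,0,0,0,0,0.002,0,0,0,0,0],
)

```text
t: 57.45
eef_pos: [0.6244, 0.1537, 0.0415]
eef_rot: [0.706, 0.708, -0.0, 0.0]
force: [0.5, 0.3, -1.3]
width: 0.0206
grip_force: 58.9
```

Request:
arm_command(
  deltas=[0,0.001,0,0,0,0,0,0,0.002,0,0,0,0,0],
)

```text
t: 57.65
eef_pos: [0.6245, 0.1552, 0.0416]
eef_rot: [0.706, 0.708, -0.0, 0.001]
force: [-0.2, -2.3, -0.6]
width: 0.0208
grip_force: 59.0
```

Request:
arm_command(
  deltas=[0,0.001,0,0,0,0,0,0,0.002,0,0,0,0,0],
)

```text
t: 57.85
eef_pos: [0.6248, 0.156, 0.0419]
eef_rot: [0.706, 0.708, -0.001, 0.002]
force: [0.2, -7.8, 0.8]
width: 0.0208
grip_force: 59.2
```

Request:
arm_command(
  deltas=[0,0,0,0,0,0,0,0,0,0,0,0,0,0],
)

```text
t: 58.05
eef_pos: [0.6249, 0.156, 0.0419]
eef_rot: [0.706, 0.708, -0.001, 0.002]
force: [0.5, -6.1, 0.8]
width: 0.0207
grip_force: 59.2
```

Closed up against the first (contact y≈0.155, which puts the first at the stop). Release, go to the third tub.

Request:
arm_command(
  deltas=[0,-0.0015,0,0,0,0,0,0,-0.0015,0,0,0,0,0,0.6,-0.0015,0,0,0,0,0,0.6,-0.0015,0,0,0,0,0,0.6,-0.0015,0,-0.02,0,0,0],
)

```text
t: 58.55
eef_pos: [0.6218, 0.1569, 0.059]
eef_rot: [0.706, 0.709, -0.002, -0.002]
force: [-0.4, -0.3, -0.2]
width: 0.0511
grip_force: 0.0
```

Request:
arm_command(
  deltas=[0.6,0,0,-0.045,0,0,0,0.6,0.03,-0.037,-0.045,0,0,0,0.6,0.06,-0.074,-0.045,0,0,0,0.6,0.09,-0.11,-0.045,0,0,0,0.6,0.1205,-0.1465,-0.045,0,0,0],
)

```text
t: 59.05
eef_pos: [0.4757, 0.2779, 0.1066]
eef_rot: [0.706, 0.708, 0.001, -0.0]
force: [1.3, -0.0, -0.7]
width: 0.0515
grip_force: 0.0
```

Request:
arm_command(
  deltas=[0.6,0,0,0.02,0,0,0,0.6,0,0,0.03,0,0,0],
)

```text
t: 59.25
eef_pos: [0.4757, 0.2778, 0.0758]
eef_rot: [0.705, 0.71, 0.0, -0.0]
force: [0.0, -0.6, -0.2]
width: 0.0512
grip_force: 0.0
```

Run:
```python
from h import *
cam("side");cam("side");delta(.478,.2757,.04)
a=cam("side")
# check boss position of third tub in side view against prediction
b=cam("top"); f=b["frame"]
for g in [(.6135,.2304),(.6245,.155)]:
    lids(b,[g])
```

```text
now [0.4764 0.2761 0.075 ] shift [-0.0004  0.0017  0.035 ] turn deg [-0.1   0.07  0.24]
```

Request:
arm_command(
  deltas=[0.6,0,0.001,0.02,0,0,0,0.6,0,0.001,0.035,0,0,0,0.6,0,0.001,0.035,0,0,0,0.4,0,0.001,0.035,0,0,0,0,0,0.001,0.035,0,0,0],
)

```text
t: 59.95
eef_pos: [0.4794, 0.2763, 0.0424]
eef_rot: [0.706, 0.708, 0.001, 0.001]
force: [-0.6, -0.9, 2.5]
width: 0.0232
grip_force: 11.0
```

Request:
arm_command(
  deltas=[0,0,0,0,0,0,0,0,0,0,0,0,0,0,0,0,0,0,0,0,0],
)

```text
t: 60.25
eef_pos: [0.4795, 0.2764, 0.0427]
eef_rot: [0.706, 0.708, 0.001, 0.001]
force: [-0.1, -1.1, 5.1]
width: 0.0202
grip_force: 58.7
```

Request:
arm_command(
  deltas=[0,0,0,-0.001,0,0,0,0,0,0,-0.001,0,0,0],
)

```text
t: 60.45
eef_pos: [0.4787, 0.2765, 0.0427]
eef_rot: [0.706, 0.708, 0.0, 0.001]
force: [-1.1, 0.1, 3.0]
width: 0.0205
grip_force: 58.9
```

Request:
arm_command(
  deltas=[0,0,0,-0.0008,0,0,0,0,-0.008,-0.002,-0.001,0,0,0,0,-0.018,-0.004,-0.001,0,0,0,0,-0.03,-0.007,-0.001,0,0,0,0,-0.042,-0.01,-0.001,0,0,0],
)

```text
t: 60.95
eef_pos: [0.4679, 0.2329, 0.0432]
eef_rot: [0.706, 0.708, -0.0, 0.0]
force: [0.1, 0.4, -2.1]
width: 0.0204
grip_force: 58.8
```

Request:
arm_command(
  deltas=[0,-0.012,-0.003,0,0,0,0,0,-0.023,-0.0055,0,0,0,0,0,-0.035,-0.008,0,0,0,0,0,-0.047,-0.011,0,0,0,0,0,-0.0585,-0.0137,0,0,0,0],
)

```text
t: 61.45
eef_pos: [0.4548, 0.1746, 0.0434]
eef_rot: [0.706, 0.708, -0.0, 0.0]
force: [-0.1, -0.7, -1.6]
width: 0.0201
grip_force: 58.8
```

Request:
arm_command(
  deltas=[0,-0.012,-0.003,0,0,0,0,0,-0.023,-0.0055,0,0,0,0,0,-0.035,-0.008,0,0,0,0,0,-0.047,-0.011,0,0,0,0,0,-0.0585,-0.0137,0,0,0,0],
)

```text
t: 61.95
eef_pos: [0.4413, 0.1161, 0.0434]
eef_rot: [0.706, 0.708, -0.0, 0.0]
force: [-0.0, 0.9, -1.2]
width: 0.0202
grip_force: 58.8
```

Request:
arm_command(
  deltas=[0,-0.012,-0.003,0,0,0,0,0,-0.023,-0.0055,0,0,0,0,0,-0.035,-0.008,0,0,0,0,0,-0.047,-0.011,0,0,0,0,0,-0.0585,-0.0137,0,0,0,0],
)

```text
t: 62.45
eef_pos: [0.4278, 0.0575, 0.0434]
eef_rot: [0.706, 0.708, -0.0, 0.0]
force: [0.3, -0.1, -1.3]
width: 0.0203
grip_force: 58.8
```

Request:
arm_command(
  deltas=[0,-0.012,-0.003,0,0,0,0,0,-0.023,-0.0055,0,0,0,0,0,-0.035,-0.008,0,0,0,0,0,-0.047,-0.011,0,0,0,0,0,-0.0585,-0.0137,0,0,0,0],
)

```text
t: 62.95
eef_pos: [0.4144, -0.001, 0.0435]
eef_rot: [0.706, 0.708, -0.0, 0.0]
force: [0.0, -0.5, -1.2]
width: 0.0203
grip_force: 58.8
```

Request:
arm_command(
  deltas=[0,-0.012,0,0,0,0,0,0,-0.024,0,0,0,0,0,0,-0.036,0,0,0,0,0,0,-0.048,0,0,0,0,0,0,-0.06,0,0,0,0,0],
)

```text
t: 63.45
eef_pos: [0.4149, -0.061, 0.0435]
eef_rot: [0.706, 0.708, -0.0, 0.0]
force: [0.1, -0.6, -1.0]
width: 0.0206
grip_force: 58.8
```

Request:
arm_command(
  deltas=[0,-0.012,0,0,0,0,0,0,-0.024,0,0,0,0,0,0,-0.036,0,0,0,0,0,0,-0.048,0,0,0,0,0,0,-0.06,0,0,0,0,0],
)

```text
t: 63.95
eef_pos: [0.4151, -0.121, 0.0435]
eef_rot: [0.706, 0.708, -0.0, 0.0]
force: [0.7, 0.7, -1.9]
width: 0.0203
grip_force: 58.8
```

Request:
arm_command(
  deltas=[0,-0.007,0.001,0,0,0,0,0,-0.01,0.008,0,0,0,0,0,-0.01,0.018,0,0,0,0,0,-0.009,0.029,0,0,0,0,0,-0.008,0.041,0,0,0,0],
)

```text
t: 64.45
eef_pos: [0.4574, -0.1274, 0.0436]
eef_rot: [0.705, 0.709, 0.0, 0.0]
force: [-0.2, -0.1, -2.9]
width: 0.0208
grip_force: 58.8
```

Request:
arm_command(
  deltas=[0,0.001,0.012,0,0,0,0,0,0.002,0.024,0,0,0,0,0,0.003,0.036,0,0,0,0,0,0.005,0.048,0,0,0,0,0,0.0065,0.06,0,0,0,0],
)

```text
t: 64.95
eef_pos: [0.5171, -0.1208, 0.0435]
eef_rot: [0.706, 0.709, -0.0, 0.0]
force: [-0.7, 0.6, -1.9]
width: 0.0202
grip_force: 58.8
```

Request:
arm_command(
  deltas=[0,0.0015,0.012,0,0,0,0,0,0.003,0.024,0,0,0,0,0,0.005,0.036,0,0,0,0,0,0.0065,0.048,0,0,0,0,0,0.008,0.058,0,0,0,0],
)

```text
t: 65.45
eef_pos: [0.5751, -0.1127, 0.0435]
eef_rot: [0.706, 0.708, 0.0, 0.0]
force: [-0.5, 0.4, -2.2]
width: 0.0202
grip_force: 58.8
```

Request:
arm_command(
  deltas=[0,0.002,0.011,0,0,0,0,0,0.0057,0.0215,0,0,0,0,0,0.011,0.0315,0,0,0,0,0,0.0168,0.0407,0,0,0,0,0,0.0243,0.049,0,0,0,0],
)

```text
t: 65.95
eef_pos: [0.6237, -0.0879, 0.0436]
eef_rot: [0.706, 0.708, -0.0, 0.0]
force: [0.0, 0.6, -3.0]
width: 0.0202
grip_force: 58.8
```

Request:
arm_command(
  deltas=[0,0.008,0.0075,0,0,0,0,0,0.0175,0.0135,0,0,0,0,0,0.0275,0.0185,0,0,0,0,0,0.038,0.022,0,0,0,0,0,0.049,0.0245,0,0,0,0],
)

```text
t: 66.45
eef_pos: [0.6475, -0.0383, 0.0436]
eef_rot: [0.706, 0.709, -0.0, 0.0]
force: [0.4, -0.3, -2.5]
width: 0.0203
grip_force: 58.8
```

Request:
arm_command(
  deltas=[0,0.011,0.0005,0,0,0,0,0,0.022,0,0,0,0,0,0,0.033,-0.001,0,0,0,0,0,0.043,-0.0025,0,0,0,0,0,0.053,-0.004,0,0,0,0],
)

```text
t: 66.95
eef_pos: [0.6428, 0.0145, 0.0436]
eef_rot: [0.706, 0.708, -0.0, 0.0]
force: [0.4, -0.7, -2.4]
width: 0.0199
grip_force: 58.8
```

Request:
arm_command(
  deltas=[0,0.012,-0.0016,0,0,0,0,0,0.024,-0.0031,0,0,0,0,0,0.036,-0.0047,0,0,0,0,0,0.046,-0.006,0,0,0,0,0,0.054,-0.007,0,0,0,0],
)

```text
t: 67.45
eef_pos: [0.6357, 0.0687, 0.0436]
eef_rot: [0.706, 0.709, -0.0, 0.0]
force: [1.0, 0.1, -3.1]
width: 0.0206
grip_force: 58.8
```

Request:
arm_command(
  deltas=[0,0.003,-0.0004,0,0,0,0,0,0.006,-0.0008,0,0,0,0,0,0.008,-0.001,0,0,0,0],
)

```text
t: 67.75
eef_pos: [0.6349, 0.0756, 0.0436]
eef_rot: [0.706, 0.708, -0.0, 0.001]
force: [1.0, -0.6, -2.5]
width: 0.0201
grip_force: 58.8
```

Request:
arm_command(
  deltas=[0,0.0015,0,0,0,0,0,0,0.0025,0,0,0,0,0],
)

```text
t: 67.95
eef_pos: [0.6349, 0.0779, 0.0435]
eef_rot: [0.706, 0.708, -0.0, 0.0]
force: [-0.3, -0.4, -2.9]
width: 0.0202
grip_force: 58.8
```

Request:
arm_command(
  deltas=[0,0.001,0,0,0,0,0,0,0.0015,0,0,0,0,0],
)

```text
t: 68.15
eef_pos: [0.6349, 0.0794, 0.0436]
eef_rot: [0.706, 0.708, -0.0, 0.001]
force: [-0.6, -0.3, -1.9]
width: 0.0205
grip_force: 58.9
```

Request:
arm_command(
  deltas=[0,0.001,0,0,0,0,0,0,0.0015,0,0,0,0,0],
)

```text
t: 68.35
eef_pos: [0.6351, 0.0802, 0.0438]
eef_rot: [0.706, 0.708, -0.001, 0.001]
force: [-0.7, -3.8, -0.3]
width: 0.0203
grip_force: 58.9
```

Request:
arm_command(
  deltas=[0,0.001,0,0,0,0,0,0,0.001,0,0,0,0,0],
)

```text
t: 68.55
eef_pos: [0.6355, 0.0809, 0.044]
eef_rot: [0.706, 0.708, -0.0, 0.002]
force: [0.7, -5.7, -1.0]
width: 0.0199
grip_force: 59.0
```

Request:
arm_command(
  deltas=[0,-0.0015,0,0,0,0,0,0,-0.0015,0,0,0,0,0,0.6,-0.0015,0,0,0,0,0,0.6,-0.0015,0,0,0,0,0,0.6,-0.0015,0,-0.02,0,0,0],
)

```text
t: 69.05
eef_pos: [0.6324, 0.0814, 0.0612]
eef_rot: [0.706, 0.709, -0.001, -0.002]
force: [-1.3, -0.7, 0.1]
width: 0.0515
grip_force: 0.0
```

Request:
arm_command(
  deltas=[0.6,0,0,-0.045,0,0,0,0.6,0.04,-0.023,-0.045,0,0,0,0.6,0.08,-0.046,-0.045,0,0,0,0.6,0.12,-0.069,-0.045,0,0,0,0.6,0.16,-0.092,-0.045,0,0,0],
)

```text
t: 69.55
eef_pos: [0.5411, 0.2424, 0.1089]
eef_rot: [0.706, 0.708, 0.001, -0.0]
force: [0.8, 0.4, -0.3]
width: 0.0511
grip_force: 0.0
```

Request:
arm_command(
  deltas=[0.6,0.035,-0.02,0,0,0,0,0.6,0.07,-0.04,0,0,0,0,0.6,0.105,-0.06,0,0,0,0,0.6,0.1415,-0.0775,0,0,0,0,0.6,0.1415,-0.0775,0.02,0,0,0],
)

```text
t: 70.05
eef_pos: [0.4632, 0.3878, 0.0909]
eef_rot: [0.703, 0.711, 0.003, -0.0]
force: [0.5, -0.8, -0.1]
width: 0.051
grip_force: 0.0
```

Run:
```python
from h import *
cam("side");cam("side");cam("side");delta(.465,.3817,.0395)
```

```text
now [0.4625 0.3816 0.0874] shift [0.0002 0.0026 0.0479] turn deg [-0.12  0.09  0.3 ]
```

Request:
arm_command(
  deltas=[0.6,0,0.0015,0.02,0,0,0,0.6,0,0.0015,0.04,0,0,0,0.6,0,0.0015,0.048,0,0,0,0.6,0,0.0015,0.048,0,0,0],
)

```text
t: 70.6
eef_pos: [0.4653, 0.3804, 0.0396]
eef_rot: [0.706, 0.708, -0.001, 0.0]
force: [0.2, -0.7, -0.7]
width: 0.0515
grip_force: 0.0
```

Run:
```python
from h import *
cam("side");delta(.465,.3817,.0395)
```

```text
now [0.466  0.381  0.0406] shift [ 0.0007 -0.001   0.0011] turn deg [0.   0.04 0.16]
```

Request:
arm_command(
  deltas=[0.4,0,0,0,0,0,0,0,0,0,0,0,0,0,0,0,0,0,0,0,0,0,0,0,0,0,0,0,0,0,0,0,0,0,0],
)

```text
t: 71.15
eef_pos: [0.4662, 0.382, 0.0416]
eef_rot: [0.706, 0.709, 0.001, 0.001]
force: [-2.0, -2.0, 6.8]
width: 0.0204
grip_force: 58.5
```

Request:
arm_command(
  deltas=[0,0,0,-0.001,0,0,0,0,0,0,-0.001,0,0,0],
)

```text
t: 71.35
eef_pos: [0.466, 0.3817, 0.0417]
eef_rot: [0.706, 0.708, 0.0, 0.001]
force: [0.7, -0.6, 4.3]
width: 0.0203
grip_force: 59.1
```

Request:
arm_command(
  deltas=[0,0,0,-0.001,0,0,0,0,-0.008,-0.001,-0.001,0,0,0,0,-0.018,-0.003,-0.001,0,0,0,0,-0.03,-0.004,-0.001,0,0,0,0,-0.042,-0.006,-0.001,0,0,0],
)

```text
t: 71.85
eef_pos: [0.4595, 0.3381, 0.0421]
eef_rot: [0.706, 0.708, -0.0, 0.0]
force: [-0.1, 0.5, -1.8]
width: 0.0207
grip_force: 58.8
```

Request:
arm_command(
  deltas=[0,-0.011,-0.0015,0,0,0,0,0,-0.022,-0.003,0,0,0,0,0,-0.034,-0.0045,0,0,0,0,0,-0.045,-0.006,0,0,0,0,0,-0.0566,-0.0077,0,0,0,0],
)

```text
t: 72.35
eef_pos: [0.4523, 0.2819, 0.0424]
eef_rot: [0.706, 0.708, 0.0, 0.0]
force: [0.1, 0.8, -1.9]
width: 0.0206
grip_force: 58.8
```

Request:
arm_command(
  deltas=[0,-0.011,-0.0015,0,0,0,0,0,-0.022,-0.003,0,0,0,0,0,-0.034,-0.0045,0,0,0,0,0,-0.045,-0.006,0,0,0,0,0,-0.0566,-0.0077,0,0,0,0],
)

```text
t: 72.85
eef_pos: [0.4448, 0.2253, 0.0424]
eef_rot: [0.706, 0.708, 0.0, 0.0]
force: [0.2, 0.0, -1.3]
width: 0.0207
grip_force: 58.8
```

Request:
arm_command(
  deltas=[0,-0.011,-0.0015,0,0,0,0,0,-0.022,-0.003,0,0,0,0,0,-0.034,-0.0045,0,0,0,0,0,-0.045,-0.006,0,0,0,0,0,-0.0566,-0.0077,0,0,0,0],
)

```text
t: 73.35
eef_pos: [0.4373, 0.1687, 0.0424]
eef_rot: [0.706, 0.708, 0.0, 0.0]
force: [0.6, 0.8, -2.1]
width: 0.0206
grip_force: 58.8
```

Request:
arm_command(
  deltas=[0,-0.011,-0.0015,0,0,0,0,0,-0.022,-0.003,0,0,0,0,0,-0.034,-0.0045,0,0,0,0,0,-0.045,-0.006,0,0,0,0,0,-0.0566,-0.0077,0,0,0,0],
)

```text
t: 73.85
eef_pos: [0.4299, 0.1121, 0.0424]
eef_rot: [0.706, 0.708, 0.0, 0.0]
force: [-0.3, -0.4, -1.7]
width: 0.0205
grip_force: 58.8
```

Request:
arm_command(
  deltas=[0,-0.011,-0.0015,0,0,0,0,0,-0.022,-0.003,0,0,0,0,0,-0.034,-0.0045,0,0,0,0,0,-0.045,-0.006,0,0,0,0,0,-0.0566,-0.0077,0,0,0,0],
)

```text
t: 74.35
eef_pos: [0.4223, 0.0554, 0.0424]
eef_rot: [0.706, 0.708, 0.0, 0.0]
force: [0.2, 0.3, -2.2]
width: 0.0206
grip_force: 58.8
```

Request:
arm_command(
  deltas=[0,-0.011,-0.0015,0,0,0,0,0,-0.022,-0.003,0,0,0,0,0,-0.034,-0.0045,0,0,0,0,0,-0.045,-0.006,0,0,0,0,0,-0.0566,-0.0077,0,0,0,0],
)

```text
t: 74.85
eef_pos: [0.4148, -0.0012, 0.0425]
eef_rot: [0.706, 0.708, 0.0, 0.0]
force: [-0.1, 1.7, -1.6]
width: 0.0204
grip_force: 58.8
```

Request:
arm_command(
  deltas=[0,-0.012,0,0,0,0,0,0,-0.024,0,0,0,0,0,0,-0.036,0,0,0,0,0,0,-0.048,0,0,0,0,0,0,-0.06,0,0,0,0,0],
)

```text
t: 75.35
eef_pos: [0.4152, -0.0613, 0.0425]
eef_rot: [0.706, 0.708, -0.0, 0.0]
force: [-0.3, 0.6, -2.0]
width: 0.0202
grip_force: 58.8
```

Request:
arm_command(
  deltas=[0,-0.012,0,0,0,0,0,0,-0.024,0,0,0,0,0,0,-0.036,0,0,0,0,0,0,-0.048,0,0,0,0,0,0,-0.06,0,0,0,0,0],
)

```text
t: 75.85
eef_pos: [0.4154, -0.1213, 0.0425]
eef_rot: [0.706, 0.708, 0.0, 0.0]
force: [0.0, 0.3, -1.2]
width: 0.02
grip_force: 58.8
```

Request:
arm_command(
  deltas=[0,-0.007,0.001,0,0,0,0,0,-0.01,0.008,0,0,0,0,0,-0.01,0.018,0,0,0,0,0,-0.009,0.029,0,0,0,0,0,-0.008,0.041,0,0,0,0],
)

```text
t: 76.35
eef_pos: [0.4577, -0.1276, 0.0426]
eef_rot: [0.705, 0.709, 0.0, 0.0]
force: [0.0, -0.1, -1.7]
width: 0.0203
grip_force: 58.8
```

Request:
arm_command(
  deltas=[0,0.001,0.012,0,0,0,0,0,0.002,0.024,0,0,0,0,0,0.003,0.036,0,0,0,0,0,0.005,0.048,0,0,0,0,0,0.0065,0.06,0,0,0,0],
)

```text
t: 76.85
eef_pos: [0.5174, -0.1211, 0.0425]
eef_rot: [0.706, 0.709, -0.0, 0.0]
force: [-0.4, -0.1, -1.8]
width: 0.0204
grip_force: 58.8
```

Request:
arm_command(
  deltas=[0,0.0015,0.012,0,0,0,0,0,0.003,0.024,0,0,0,0,0,0.005,0.036,0,0,0,0,0,0.0065,0.048,0,0,0,0,0,0.008,0.058,0,0,0,0],
)

```text
t: 77.35
eef_pos: [0.5755, -0.113, 0.0426]
eef_rot: [0.706, 0.709, 0.0, 0.0]
force: [-0.0, 0.5, -1.5]
width: 0.0207
grip_force: 58.8
```

Request:
arm_command(
  deltas=[0,0.002,0.011,0,0,0,0,0,0.0057,0.0215,0,0,0,0,0,0.011,0.0315,0,0,0,0,0,0.0168,0.0407,0,0,0,0,0,0.0243,0.049,0,0,0,0],
)

```text
t: 77.85
eef_pos: [0.624, -0.0882, 0.0426]
eef_rot: [0.706, 0.708, -0.0, 0.0]
force: [-1.3, 0.3, -2.6]
width: 0.0208
grip_force: 58.8
```

Request:
arm_command(
  deltas=[0,0.008,0.0075,0,0,0,0,0,0.0175,0.0135,0,0,0,0,0,0.0275,0.0185,0,0,0,0,0,0.038,0.022,0,0,0,0,0,0.049,0.0245,0,0,0,0],
)

```text
t: 78.35
eef_pos: [0.6477, -0.0385, 0.0426]
eef_rot: [0.706, 0.709, -0.0, 0.0]
force: [0.3, 0.6, -1.7]
width: 0.0205
grip_force: 58.8
```

Request:
arm_command(
  deltas=[0,0.01,0.0005,0,0,0,0,0,0.02,0,0,0,0,0,0,0.027,-0.0005,0,0,0,0,0,0.032,-0.001,0,0,0,0],
)

```text
t: 78.75
eef_pos: [0.6462, -0.0068, 0.0426]
eef_rot: [0.706, 0.709, -0.0, 0.0]
force: [0.2, -0.0, -2.2]
width: 0.0207
grip_force: 58.8
```

Request:
arm_command(
  deltas=[0,0.003,-0.0004,0,0,0,0,0,0.006,-0.0008,0,0,0,0],
)

```text
t: 78.95
eef_pos: [0.6456, -0.0016, 0.0426]
eef_rot: [0.706, 0.708, -0.0, 0.001]
force: [-1.3, -1.0, -3.1]
width: 0.0206
grip_force: 58.8
```

Request:
arm_command(
  deltas=[0,0.0015,0,0,0,0,0,0,0.0025,0,0,0,0,0],
)

```text
t: 79.15
eef_pos: [0.6457, 0.0007, 0.0426]
eef_rot: [0.706, 0.708, -0.0, 0.0]
force: [-0.6, -0.2, -3.0]
width: 0.0204
grip_force: 58.8
```

Request:
arm_command(
  deltas=[0,0.001,0,0,0,0,0,0,0.002,0,0,0,0,0],
)

```text
t: 79.35
eef_pos: [0.6458, 0.0022, 0.0427]
eef_rot: [0.706, 0.708, -0.0, 0.001]
force: [-0.8, -3.0, -1.2]
width: 0.021
grip_force: 58.9
```

Request:
arm_command(
  deltas=[0,0.001,0,0,0,0,0,0,0.0015,0,0,0,0,0],
)

```text
t: 79.55
eef_pos: [0.6461, 0.003, 0.043]
eef_rot: [0.706, 0.708, -0.001, 0.002]
force: [0.5, -5.6, -0.4]
width: 0.0203
grip_force: 59.0
```

Request:
arm_command(
  deltas=[0,0.001,0,0,0,0,0,0,0.0015,0,0,0,0,0],
)

```text
t: 79.75
eef_pos: [0.6465, 0.0037, 0.0433]
eef_rot: [0.706, 0.708, -0.001, 0.002]
force: [0.2, -8.1, 1.3]
width: 0.0205
grip_force: 59.1
```

Request:
arm_command(
  deltas=[0,-0.002,0,0,0,0,0,0,-0.002,0,0,0,0,0,0.6,-0.002,0,0,0,0,0,0.6,-0.002,0,0,0,0,0,0.6,-0.002,0,-0.02,0,0,0],
)

```text
t: 80.25
eef_pos: [0.6429, 0.0052, 0.06]
eef_rot: [0.705, 0.709, -0.001, -0.002]
force: [0.2, 1.4, -0.1]
width: 0.0514
grip_force: 0.0
```

Request:
arm_command(
  deltas=[0.6,0,0,-0.03,0,0,0,0.6,-0.03,-0.02,-0.06,0,0,0,0.6,-0.07,-0.045,-0.08,0,0,0,0.6,-0.11,-0.07,-0.1,0,0,0,0.6,-0.15,-0.1,-0.1,0,0,0],
)

```text
t: 80.75
eef_pos: [0.5489, -0.1454, 0.1656]
eef_rot: [0.705, 0.709, 0.002, 0.003]
force: [1.4, -1.0, -0.1]
width: 0.0517
grip_force: 0.0
```

Request:
arm_command(
  deltas=[0.6,-0.045,0,0,0,0,0,0.6,-0.09,0,0,0,0,0,0.6,-0.135,0,0,0,0,0,0.6,-0.18,0,0,0,0,0,0.6,-0.22,0,0,0,0,0],
)

```text
t: 81.25
eef_pos: [0.5484, -0.3658, 0.1628]
eef_rot: [0.706, 0.708, 0.001, 0.0]
force: [-0.0, 0.8, 1.1]
width: 0.0513
grip_force: 0.0
```

Run:
```python
from h import *
b=cam("top"); a=cam("side"); f=b["frame"]
hsv=cv2.cvtColor(f,cv2.COLOR_RGB2HSV)
d=np.array([-.130,.9915]); n=np.array([.9915,.130]); s0=np.array([.6145,.2304])
print(robot.read_state()["eef_pos"])
for g in range(4):
    print(px(b,[*(s0-d*.076*g),.0605]).round(1))
# profile along row at offset off the boss: gray & saturation at plate height
for off in(-.022,.022):
    t=np.arange(-.06,.29,.002); P=[[*(s0-d*x+n*off),.0605] for x in t]
    m=px(b,P).astype(np.float32)
    v=cv2.remap(f,m[:,0].reshape(1,-1),m[:,1].reshape(1,-1),1)[0].astype(int)
    print(off,[f"{int(x*1e3)}:{q[0]},{q[0]-q[2]}" for x,q in zip(t,v)])
```

```text
[ 0.54809176 -0.36908577  0.16221466]
[[191.9 195.9]]
[[214.6 193.5]]
[[237.2 191. ]]
[[259.8 188.5]]
-0.022 ['-60:171,23', '-57:175,17', '-55:201,8', '-53:215,5', '-51:223,3', '-49:202,2', '-47:179,1', '-45:151,-1', '-43:156,0', '-41:175,3', '-39:193,4', '-37:205,5', '-35:218,1', '-33:186,1', '-31:118,-2', '-29:100,0', '-27:104,0', '-25:139,1', '-23:155,2', '-21:158,3', '-19:156,2', '-17:154,1', '-15:153,2', '-13:153,2', '-11:153,1', '-9:153,2', '-7:154,3', '-5:153,2', '-3:153,2', '-1:153,2', '0:153,2', '2:154,3', '4:154,3', '6:154,3', '8:154,3', '10:153,2', '12:153,1', '14:153,2', '16:153,2', '18:153,3', '20:153,2', '22:154,3', '24:155,3', '26:156,3', '28:157,1', '30:148,0', '32:139,1', '34:120,4', '36:119,9', '38:149,20', '40:161,25', '42:168,27', '44:167,26', '46:160,20', '48:146,8', '50:146,3', '52:149,1', '54:152,3', '56:152,2', '58:152,2', '60:152,2', '62:151,1', '64:152,2', '66:152,2', '68:153,2', '70:154,2', '72:154,2', '74:154,2', '76:154,2', '78:153,2', '80:153,2', '82:155,3', '84:154,2', '86:154,2', '88:152,1', '90:152,2', '92:151,1', '94:151,1', '96:151,1', '98:151,1', '
[... 2837 characters left out ...]
4', '186:178,14', '188:202,21', '190:212,23', '192:224,22', '194:234,20', '196:222,19', '198:204,16', '200:166,8', '202:149,3', '204:145,2', '206:146,1', '208:148,1', '210:148,1', '212:148,1', '214:148,2', '216:147,2', '218:147,2', '220:147,1', '222:148,1', '224:148,1', '226:148,1', '228:148,1', '230:147,2', '232:147,2', '234:148,2', '236:148,2', '238:149,2', '240:149,2', '242:148,2', '244:148,2', '246:148,2', '248:147,1', '250:147,1', '252:147,1', '254:146,1', '256:146,1', '258:146,2', '260:165,8', '262:190,15', '264:220,22', '266:232,24', '268:231,21', '270:228,20', '272:226,21', '274:225,21', '276:224,22', '278:225,24', '280:207,25', '282:180,25', '284:156,21', '286:139,17', '288:139,16']
```

The row spacing checks at ~76 mm, but the row seems to sit ~4 mm short of the stop, which suggests one of the first lid's tabs meets the stop plate. I'll regrip the first tub, turn it and press it home, feeling whether it advances.

Request:
arm_command(
  deltas=[0.6,0.042,0.005,0,0,0,0,0.6,0.085,0.01,0,0,0,0,0.6,0.127,0.015,0,0,0,0,0.6,0.17,0.02,0,0,0,0,0.6,0.212,0.024,0,0,0,0],
)

```text
t: 81.85
eef_pos: [0.5713, -0.1491, 0.1627]
eef_rot: [0.705, 0.709, 0.001, -0.0]
force: [1.3, -0.2, -0.3]
width: 0.0512
grip_force: 0.0
```

Request:
arm_command(
  deltas=[0.6,0.042,0.005,0,0,0,0,0.6,0.085,0.01,0,0,0,0,0.6,0.127,0.015,0,0,0,0,0.6,0.17,0.02,0,0,0,0,0.6,0.212,0.024,0,0,0,0],
)

```text
t: 82.35
eef_pos: [0.594, 0.063, 0.1627]
eef_rot: [0.705, 0.709, 0.0, -0.0]
force: [0.3, 0.3, 0.1]
width: 0.0513
grip_force: 0.0
```

Request:
arm_command(
  deltas=[0.6,0.042,0.005,0,0,0,0,0.6,0.085,0.01,0.01,0,0,0,0.6,0.127,0.015,0.03,0,0,0,0.6,0.168,0.0185,0.05,0,0,0,0.6,0.168,0.0185,0.07,0,0,0],
)

```text
t: 82.85
eef_pos: [0.6113, 0.2344, 0.0917]
eef_rot: [0.703, 0.711, 0.001, -0.001]
force: [0.3, -0.7, -0.1]
width: 0.0512
grip_force: 0.0
```

Run:
```python
from h import *
cam("side");cam("side");delta(.6145,.2268,.0405)
```

```text
now [0.6088 0.2296 0.0891] shift [-0.0028  0.006   0.0486] turn deg [-0.34  0.07  0.43]
```

Request:
arm_command(
  deltas=[0.6,-0.0015,0.003,0.02,0,0,0,0.6,-0.0015,0.003,0.04,0,0,0,0.6,-0.0015,0.003,0.048,0,0,0,0.6,-0.0015,0.003,0.048,0,0,0,0.4,-0.0015,0.003,0.048,0,0,0],
)

```text
t: 83.45
eef_pos: [0.6161, 0.226, 0.0456]
eef_rot: [0.706, 0.708, 0.0, 0.001]
force: [0.7, -0.0, 1.3]
width: 0.0382
grip_force: 0.0
```

Request:
arm_command(
  deltas=[0,0,0,0,0,0,0,0,0,0,0,0,0,0,0,0,0,0,0,0,0,0,0,0,-0.001,0,0,0],
)

```text
t: 83.85
eef_pos: [0.6162, 0.2262, 0.0464]
eef_rot: [0.706, 0.708, 0.001, 0.001]
force: [0.3, -0.5, -1.8]
width: 0.0194
grip_force: 58.7
```

Request:
arm_command(
  deltas=[0.6,0,0,0,0,0,0,0.6,0,0,0.003,0,0,0,0.6,0,0,0.006,0,0,0,0.4,0,0,0.006,0,0,0,0,0,0,0.006,0,0,0],
)

```text
t: 84.35
eef_pos: [0.6154, 0.226, 0.039]
eef_rot: [0.706, 0.708, -0.0, 0.0]
force: [0.3, -0.9, 2.9]
width: 0.0235
grip_force: 13.9
```

Request:
arm_command(
  deltas=[0,0,0,0,0,0,0,0,0,0,0,0,0,0,0,0,0,-0.001,0,0,0,0,0,0,-0.001,0,0,0],
)

```text
t: 84.75
eef_pos: [0.6153, 0.226, 0.0401]
eef_rot: [0.706, 0.708, -0.0, 0.0]
force: [0.1, -0.1, -2.5]
width: 0.0211
grip_force: 58.8
```

Request:
arm_command(
  deltas=[0,0.001,0,0,0,0,0,0,0.002,0,0,0,0,0],
)

```text
t: 84.95
eef_pos: [0.6155, 0.2273, 0.0403]
eef_rot: [0.706, 0.708, -0.001, 0.001]
force: [-0.8, -4.4, 0.3]
width: 0.0209
grip_force: 59.0
```

Request:
arm_command(
  deltas=[0,0,0,0,0,0,-8,0,0,0,0,0,0,-16,0,0,0,0,0,0,-24,0,0,0,0,0,0,-32,0,0,0,0,0,0,-40],
)

```text
t: 85.45
eef_pos: [0.6156, 0.2284, 0.0403]
eef_rot: [0.418, 0.908, 0.0, 0.0]
force: [0.5, -0.2, -2.7]
width: 0.0209
grip_force: 58.9
```

Run:
```python
from h import *
cam("side");s=robot.read_state();print(s["eef_pos"],s["force"],s["moment"],s["qpos"][5]);C=R.from_quat(s["eef_rot"]).as_matrix();print((C.T@[-.130,.9915,0]).round(3))
```

```text
[0.61558995 0.22845491 0.04028238] [ 0.75880469 -0.47158026 -1.94893137] [-0.00545751  0.00723641  0.0025052 ] 1.1026228344308102
[ 0.836  0.549 -0.   ]
```

The load vanished as it turned, so the tab was indeed the obstacle. Push on along the lane.

Request:
arm_command(
  deltas=[0,0.0008,0.0005,0,0,0,0,0,0.0017,0.0011,0,0,0,0],
)

```text
t: 85.7
eef_pos: [0.6154, 0.2303, 0.0403]
eef_rot: [0.422, 0.907, -0.0, 0.0]
force: [0.1, -0.2, -1.7]
width: 0.0211
grip_force: 58.8
```

Request:
arm_command(
  deltas=[0,0.0008,0.0005,0,0,0,0,0,0.0017,0.0011,0,0,0,0],
)

```text
t: 85.9
eef_pos: [0.6151, 0.2323, 0.0404]
eef_rot: [0.421, 0.907, -0.0, 0.0]
force: [-0.7, 0.4, -2.7]
width: 0.0211
grip_force: 58.8
```

Request:
arm_command(
  deltas=[0,0.0008,0.0005,0,0,0,0,0,0.0012,0.0008,0,0,0,0],
)

```text
t: 86.1
eef_pos: [0.6149, 0.2335, 0.0404]
eef_rot: [0.421, 0.907, -0.0, 0.001]
force: [0.3, -0.7, -2.5]
width: 0.0211
grip_force: 58.9
```

Request:
arm_command(
  deltas=[0,0.0008,0.0005,0,0,0,0,0,0.0012,0.0008,0,0,0,0],
)

```text
t: 86.3
eef_pos: [0.6149, 0.2342, 0.0405]
eef_rot: [0.421, 0.907, -0.001, 0.001]
force: [0.6, -3.7, -1.7]
width: 0.0206
grip_force: 59.0
```

Request:
arm_command(
  deltas=[0,0.0008,0.0005,0,0,0,0,0,0.0012,0.0008,0,0,0,0],
)

```text
t: 86.5
eef_pos: [0.615, 0.235, 0.0407]
eef_rot: [0.421, 0.907, -0.001, 0.001]
force: [-0.7, -6.2, 1.3]
width: 0.0211
grip_force: 59.3
```

Request:
arm_command(
  deltas=[0,0.0004,0.0003,0,0,0,0,0,0.0008,0.0005,0,0,0,0],
)

```text
t: 86.7
eef_pos: [0.615, 0.2353, 0.0409]
eef_rot: [0.421, 0.907, -0.002, 0.002]
force: [-1.0, -7.1, 2.2]
width: 0.0206
grip_force: 59.4
```

Contact now at y≈0.2337, so the first tub is truly home, 7.5 mm further on. Release, then push the other three up from behind.

Request:
arm_command(
  deltas=[0,-0.0015,-0.001,0,0,0,0,0.6,-0.0015,-0.001,0,0,0,0,0.6,-0.0015,-0.001,0,0,0,0,0.6,-0.0015,-0.001,-0.025,0,0,0,0.6,-0.0015,-0.001,-0.065,0,0,0],
)

```text
t: 87.2
eef_pos: [0.6123, 0.2359, 0.1033]
eef_rot: [0.421, 0.907, -0.001, -0.002]
force: [1.0, -0.2, 0.2]
width: 0.0508
grip_force: 0.0
```

Request:
arm_command(
  deltas=[0.6,-0.038,-0.024,0,0,0,8,0.6,-0.077,-0.049,0,0,0,16,0.6,-0.117,-0.074,0,0,0,24,0.6,-0.157,-0.1,0,0,0,32,0.6,-0.1965,-0.1255,0,0,0,40],
)

```text
t: 87.7
eef_pos: [0.6463, 0.0036, 0.106]
eef_rot: [0.708, 0.707, 0.001, 0.001]
force: [0.5, -0.5, -0.4]
width: 0.0514
grip_force: 0.0
```

Run:
```python
from h import *
cam("side");cam("side");cam("side");delta(.6455,.002,.0405)
```

```text
now [0.6466 0.002  0.1058] shift [-0.     -0.0012  0.0653] turn deg [ 0.11 -0.01 -0.02]
```

Request:
arm_command(
  deltas=[0.6,0,-0.001,0.03,0,0,0,0.6,0,-0.001,0.055,0,0,0,0.6,0,-0.001,0.066,0,0,0,0.6,0,-0.001,0.066,0,0,0,0.6,0,-0.001,0.066,0,0,0],
)

```text
t: 88.35
eef_pos: [0.6453, 0.0054, 0.0403]
eef_rot: [0.705, 0.709, 0.0, 0.001]
force: [-0.3, -1.0, 0.6]
width: 0.0511
grip_force: 0.0
```

Request:
arm_command(
  deltas=[0.3,0,0,0,0,0,0,0,0,0,0,0,0,0,0,0,0,0,0,0,0,0,0,0,0,0,0,0],
)

```text
t: 88.75
eef_pos: [0.6457, 0.0046, 0.0412]
eef_rot: [0.706, 0.709, 0.001, 0.001]
force: [-1.5, 0.2, 6.1]
width: 0.0205
grip_force: 58.5
```

Request:
arm_command(
  deltas=[0,0,0,-0.0015,0,0,0,0,0,0,-0.0015,0,0,0],
)

```text
t: 88.95
eef_pos: [0.6449, 0.0044, 0.0413]
eef_rot: [0.706, 0.708, 0.0, 0.001]
force: [0.9, -0.8, 0.5]
width: 0.0205
grip_force: 58.8
```

Request:
arm_command(
  deltas=[0,0.0015,-0.0002,-0.0005,0,0,0,0,0.003,-0.0004,-0.0005,0,0,0],
)

```text
t: 89.15
eef_pos: [0.6444, 0.0068, 0.0415]
eef_rot: [0.706, 0.708, -0.0, 0.001]
force: [0.3, -1.9, -0.1]
width: 0.0205
grip_force: 58.8
```

Request:
arm_command(
  deltas=[0,0.001,-0.0001,0,0,0,0,0,0.002,-0.0003,0,0,0,0],
)

```text
t: 89.35
eef_pos: [0.6441, 0.0092, 0.0415]
eef_rot: [0.706, 0.708, -0.0, 0.001]
force: [0.6, -3.0, -0.3]
width: 0.0204
grip_force: 58.8
```

Request:
arm_command(
  deltas=[0,0.001,-0.0001,0,0,0,0,0,0.0015,-0.0002,0,0,0,0],
)

```text
t: 89.55
eef_pos: [0.6438, 0.011, 0.0415]
eef_rot: [0.706, 0.708, -0.0, 0.0]
force: [-0.4, -2.4, 0.0]
width: 0.0207
grip_force: 58.8
```

Request:
arm_command(
  deltas=[0,0.001,-0.0001,0,0,0,0,0,0.0015,-0.0002,0,0,0,0],
)

```text
t: 89.75
eef_pos: [0.6439, 0.0118, 0.0417]
eef_rot: [0.706, 0.708, -0.0, 0.001]
force: [-0.3, -4.6, 0.3]
width: 0.0206
grip_force: 58.9
```

Request:
arm_command(
  deltas=[0,0.001,-0.0001,0,0,0,0,0,0.0015,-0.0002,0,0,0,0],
)

```text
t: 89.95
eef_pos: [0.644, 0.0126, 0.042]
eef_rot: [0.706, 0.708, -0.001, 0.002]
force: [0.2, -6.9, 1.4]
width: 0.021
grip_force: 59.0
```

Request:
arm_command(
  deltas=[0,0.0005,0,0,0,0,0,0,0.001,-0.0001,0,0,0,0],
)

```text
t: 90.15
eef_pos: [0.6441, 0.0132, 0.0421]
eef_rot: [0.706, 0.708, -0.001, 0.002]
force: [0.5, -8.1, 1.5]
width: 0.0207
grip_force: 59.0
```

Request:
arm_command(
  deltas=[0,-0.0018,0,0,0,0,0,0.6,-0.0018,0,0,0,0,0,0.6,-0.0018,0,0,0,0,0,0.6,-0.0018,0,-0.025,0,0,0,0.6,-0.0018,0,-0.065,0,0,0],
)

```text
t: 90.65
eef_pos: [0.6403, 0.0145, 0.1041]
eef_rot: [0.705, 0.709, -0.002, -0.003]
force: [0.5, 0.1, 1.1]
width: 0.0512
grip_force: 0.0
```

Request:
arm_command(
  deltas=[0.6,-0.03,-0.02,-0.03,0,0,0,0.6,-0.07,-0.045,-0.05,0,0,0,0.6,-0.11,-0.07,-0.05,0,0,0,0.6,-0.15,-0.1,-0.05,0,0,0,0.6,-0.195,-0.1,-0.05,0,0,0],
)

```text
t: 91.15
eef_pos: [0.5398, -0.1809, 0.1565]
eef_rot: [0.705, 0.709, 0.0, -0.002]
force: [1.3, -0.2, 0.3]
width: 0.051
grip_force: 0.0
```

Request:
arm_command(
  deltas=[0.6,-0.045,0,0,0,0,0,0.6,-0.09,0,0,0,0,0,0.6,-0.135,0,0,0,0,0,0.6,-0.18,0,0,0,0,0,0.6,-0.2,0,0,0,0,0],
)

```text
t: 91.65
eef_pos: [0.5446, -0.3853, 0.1564]
eef_rot: [0.707, 0.708, 0.0, 0.001]
force: [0.6, -0.2, -0.6]
width: 0.051
grip_force: 0.0
```

Run:
```python
from h import *
b=cam("top"); f=b["frame"]
d=np.array([-.130,.9915]); n=np.array([.9915,.130]); s0=np.array([.6145,.2304])
for off in(-.026,-.022,.022,.026):
    t=np.arange(-.05,.29,.0005); m=px(b,[[*(s0-d*x+n*off),.0605] for x in t]).astype(np.float32)
    v=cv2.remap(f,m[:,0].reshape(1,-1),m[:,1].reshape(1,-1),1)[0].astype(int)
    sat=(v[:,0]-v[:,2])>8
    e=np.flatnonzero(np.diff(sat.astype(int))); print(off,[round(t[i]*1e3,1) for i in e])
# lateral: centres by plate edges across the lane at each expected centre; boss top check not needed
for k in range(4):
    c0=s0-d*(.076*k-.003); t=np.arange(-.05,.05,.0005); m=px(b,[[*(c0-d*.018+n*x),.0605] for x in t]).astype(np.float32)
    v=cv2.remap(f,m[:,0].reshape(1,-1),m[:,1].reshape(1,-1),1)[0].astype(int)
    e=np.flatnonzero(np.diff(((v[:,0]-v[:,2])>8).astype(int))); print("lat",k,[round(t[i]*1e3,1) for i in e])
tubs(b)
for nme,u in(("roll",[125.9,200.1]),):
    hsv=cv2.cvtColor(f,cv2.COLOR_RGB2HSV); mm=((hsv[...,1]<22)&(hsv[...,2]>165)).astype(np.uint8); 
    _,l,st,ce=cv2.connectedComponentsWithStats(cv2.morphologyEx(mm,cv2.MORPH_OPEN,np.ones((3,3))))
    print(nme,[ce[i].round(1).tolist() for i in range(1,len(st)) if 500<st[i,4]<750 or 150<st[i,4]<200])
```

```text
-0.026 [np.float64(26.0), np.float64(46.0), np.float64(99.0), np.float64(122.5), np.float64(173.0), np.float64(197.0), np.float64(250.5)]
-0.022 [np.float64(28.5), np.float64(43.0), np.float64(102.5), np.float64(117.5), np.float64(177.0), np.float64(194.0), np.float64(254.0)]
0.022 [np.float64(-36.0), np.float64(26.0), np.float64(41.5), np.float64(102.0), np.float64(118.0), np.float64(178.0), np.float64(194.0), np.float64(254.0)]
0.026 [np.float64(-35.0), np.float64(23.5), np.float64(45.5), np.float64(98.0), np.float64(120.5), np.float64(175.0), np.float64(197.0), np.float64(251.0), np.float64(282.0)]
lat 0 [np.float64(-42.0), np.float64(-34.5), np.float64(40.5)]
lat 1 [np.float64(-42.5), np.float64(-34.5), np.float64(41.0)]
lat 2 [np.float64(-42.5), np.float64(-33.5), np.float64(40.5)]
lat 3 [np.float64(-42.5), np.float64(-32.0)]
roll [[354.4, 168.4], [125.8, 200.0], [291.2, 365.2]]
```

```bash
python3 -c "
from rig import robot
print(robot.sign_off())"
```

```text
the job is handed in; nothing more can be done
None
```

The job is handed in: all four tubs were lidded, then slid through the lane and left closed up in a row against the stop, with the label roll and mug where they started.

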